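Load the bottle carrier and pin its guard bar

ROBOT

A 7-joint arm with a two-finger parallel gripper is mounted at the origin on a cart in front of the work surface, level with it; the furniture and walls round the work are solid. World frame = base frame: x ahead of the robot, y to its left, z up, the work surface at z = 0. Lengths are in m, angles in rad, forces in N, time in s.
With the tool pointing down it reaches from about 0.425 to 0.925 m from the base axis. Payload 6.8 kg.
Tool frame: the origin (TCP) lies at the very end of the fingers, on their centre line; the grasp point (between the pads) lies bot.hold_point_z behind it (bot.hold_point_z is the distance from the TCP to the grasp point, in m); x points along the fingers, z is the direction in which the jaws open and shut, and the axes are right-handed (so a half turn about x gives the same grasp; the last joint's range is limited). The gripper opens to 85 mm and grips with 20 to 120 N. Pads are 22 mm wide; open, the fingers measure 114 mm over their backs; the gripper's body (76 mm by 85 mm) begins 54 mm behind the grasp point. The pads swing forward as they close: fully open they stand 13 mm farther back than shut.
Start: joints at [1.185, 0.477, 0.022, 1.555, -0.011, 1.109, -0.083], TCP at [0.185, -0.649, 0.198] pointing down, gripper open.
Joint ranges: [-2.96, 2.96], [-0.34, 2.1], [-1.41, 1.46], [0.24, 2.44], [-1.37, 4.51], [0.17, 1.92], [-2.96, 2.96]. Speed limits (rad/s): [2.39, 2.39, 3.14, 3.14, 3.14, 3.14, 3.14].

INTERFACE

Orientations are given as a unit quaternion [w, x, y, z].
In Python, from station import bot gives the robot as it stands.
- The arm moves only by the tool drive_tool, never from a script. Its arguments are lists of equal length, an entry for each row: "slide": the shift along the world's x, y, z in mm, a list of three; "turn": the turn, a rotation vector about the world's x, y, z in rad, a list of three; "gripper": the opening, from 0 (shut) to 1 (fully open). A call has 1 to 10 rows; each row is the pose to reach, as a shift and turn from the pose measured when the call began; what a row does not reach only later rows make up. A row lasts 1/10 s, in which the tool goes at most 50 mm and 8.59 degrees, less where a joint would pass 70% of its speed; a pose out of reach is approached as far as the arm can. A call with a gripper value outside its range is refused whole. The fingers move at their own pace and stop on an object; "squeeze" is the grip in N (left out, the last holds). Time passes only in rows, so rows that repeat a pose let the fingers close. It gives the time, the measured TCP pose, the force and the opening at its end, in the units of the state.
- bot.get_obs(): the state, without advancing time (a new reading comes with each control period).
- bot.read_camera(name): name is "scene" or "top" or "wrist"; returns a dict with "color" (480x640x3 uint8, red, green, blue), "fovy" (degrees; the focal length in pixels is half the picture's height over the tangent of half this angle, whatever the lens; pixels are square), "cx", "cy" (the principal point, pixels), "R" (3x3) and "t" (3): a world point X has camera coordinates R X + t. Camera axes: x right, y down, z forward; pixel columns grow to the right and rows downward; lengths in m; the calibration is good to about 2 mm. A picture is of the moment at which its call begins. There is no depth.
- bot.hand_in(): hands the job in, once; it reports no verdict.
The state is a dict: "t": time; "q": joint angles; "joint_vel": joint speeds; "joint_torque": joint torques, N m; "eef_pos": TCP position; "tool_rot": TCP orientation; "contact_force": force on the tool from outside, world axes, zero at the start; "torque": the same for the moment, N m; "gripper_width": opening from 0.0 (shut) to 1.0 (fully open).
Only numpy, scipy, OpenCV 4.12 (cv2) and the standard library are available. Lean on these libraries where they do the work, as an engineer would, in place of code of your own. Each camera call takes 0.05 s, during which the arm holds its last target.

TASK

Get the trolley ready to be wheeled off: stand the dropper bottle that is still out on the trolley upright in the empty bay of the bottle carrier, beside the other one. Then swing the carrier's blue guard bar all the way down, and lastly push the orange-handled locking pin through the eyes at the bar's free end from the front until its collar is up against the front lug. Do not knock a bottle over, and leave the other things where they stand.

Things in the scene. Friction and masses are not known exactly. Their poses are not given: they have to be found in the camera images.
- bottle_carrier: Bottle carrier fixed to the trolley, white bays, metal fittings, 147x230x76 mm. Origin on the trolley top between the bay walls, z up; +x (within 0.3 rad of the robot's x) is the way the pin goes in, +y towards the bar's hinge. In mm: steel rail at x=50, z=60 along y; guard bar in the plane x=-52; hinge post at y=105, 76 high; lock post with two lugs at x=-52, y=-95, 30 wide, 75 high.
- bay_lock (a point): Centre, on the trolley top, of the bay at the lock end (carrier x=0, y=-45 mm), empty at the start. The bays are square, 48 mm inside, open below (bottles stand on the trolley top), with white walls 3 mm thick and 22 mm high.
- bay_hinge (a point): Centre, on the trolley top, of the bay at the hinge end (carrier x=0, y=+30 mm); holds one of the bottles at the start.
- eye_front (a point): Centre of the front mouth of the hole in the front lug, at x=-73, y=-95, z=60 mm of the carrier. Two steel lugs, 30 x 30 mm, 6 mm thick, stand 30 mm apart (x=-73 to -67 and -37 to -31); each has a hole of 11 mm diameter along x, slightly chamfered. The bar's eye comes to lie midway between them.
- eye_back (a point): Centre of the back mouth of the hole in the rear lug, 42 mm behind eye_front along the carrier's x.
- bar_pivot (a point): Point on the guard bar's hinge axis (along the carrier's x) at x=-52, y=105, z=60 mm of the carrier.
- guard_bar (a joint): Angle of the blue guard bar: 0 fully down (level, along the carrier's -y from the hinge, at its stop), positive raised, 1.57 upright. Starts at 1.2 to 1.5 and stays where it is left; stiff hinge (0.13 N m, about 1 N at the free end), bar 60 g. The bar is 10 mm thick (along the carrier's x), 16 mm high when level (its end tab 28 mm) and reaches 215 mm from the pivot.
- bar_push (a point): Point on the bar's upper edge (upper when level), 140 mm from the pivot and 8 mm from the bar's centre line; a good place to push it down, or to pinch it across its 10 mm thickness.
- bar_eye (a point): Centre of the eye at the bar's free end, 200 mm from the pivot: a hole of 13.5 mm diameter along the carrier's x in a tab 6 mm thick. With the bar down it is in line with the lugs' holes.
- lock_pin: Locking pin, 35 to 70 g: orange grip 36 mm long, 16 wide, 22 high; in front a 4 mm steel collar of 16 mm diameter, then a steel rod, 8 mm diameter, 55 mm long, end tapered. Lies on its grip at the left or right of the trolley's front. Origin at the grip's underside, 20 mm behind the collar's front; +x grip to tip, z up, rod axis 11 mm up. At the start x is within 0.8 rad of the robot's x.
- pin_shoulder (a point): Centre of the collar's front face, where the rod starts, 20 mm ahead of the pin's origin and 11 mm up.
- pin_tip (a point): Tip of the rod, 75 mm ahead of the pin's origin and 11 mm up.
- bottle_small: Small brown dropper bottle with a black rubber top, 33 mm diameter (to 50 mm up) and 91 mm high, 50 to 100 g. Origin at the centre of its underside, z up. One of the two bottles is in the carrier's hinge-end bay, the other out on the trolley between the robot and the carrier; which is which varies.
- bottle_large: Larger brown dropper bottle with a black rubber top, 38 mm diameter (to 62 mm up) and 103 mm high, 50 to 100 g. Origin at the centre of its underside, z up.
- tape_roll: Bystander: roll of beige tape lying flat, 98 mm across, 25 mm high, on the side of the robot's middle where the pin is not. Origin at the underside centre.
- tub_red_lid: Bystander: tub with a red lid, 130 mm diameter, 110 mm high, at the back left.
- wash_bottle: Bystander: amber squeeze bottle with a bent spout, 60 x 73 x 184 mm, at the right.
- reagent_bottle: Bystander: white one litre bottle with black cap, 86 mm diameter, 224 mm high, at the back right.
- coplin_jar: Bystander: glass staining jar with lid and violet dye, 62 mm diameter, 118 mm high, at the back right.
- bench_timer: Bystander: white bench timer, 62 x 66 x 21 mm, at the front edge.
- coverslip_box: Bystander: blue and white coverslip box, 52 x 52 x 23 mm, at the front edge.
- petri_dish: Bystander: clear petri dish, 60 mm diameter, 15 mm high, at the left.
Mind the look-alikes: they are no part of the job. Leave any green or turquoise look-alike of the bottle_small alone.

How it is judged:
By the outcome, as a careful person would: the job done as asked, in the order asked, and still so for the second after the job is handed in, with the robot touching nothing.
It also fails if it takes over 72 s, if anything falls off the work surface, if the arm or the gripper's body presses on something with over 40 N, if the wrist force passes 120 N, or if a joint passes its speed limit or range.

## Working session

There is one attempt and no reset: what is moved stays moved. The work goes in short steps, Python scripts to look and compute and a tool call to move; the robot and the scene stay as the last step left them, time stands still between calls to the robot, and variables do not carry over. Pictures are saved under pics/ and viewed, and the job is handed in when it is done.

Besides the shell and the picture viewer there is one more tool, called after "Request:" by a JSON object that holds its "api" and its "payload". drive_tool: Moves the arm, as the interface text tells. Its arguments: {"type":"object","properties":{"slide":{"type":"array"},"turn":{"type":"array"},"gripper":{"type":"array"},"squeeze":{"type":"number"}},"required":["slide","turn","gripper"]}

```bash
ls; mkdir -p pics
python3 - <<'E'
from station import bot
import cv2
o=bot.get_obs(); print(o, bot.hold_point_z)
for n in ["scene","top","wrist"]:
    c=bot.read_camera(n); cv2.imwrite(f"pics/{n}0.png",c["color"][:,:,::-1]); print(n,c["fovy"],c["cx"],c["cy"],c["R"],c["t"])
E
```

```text
pics
{'t': 0.0, 'q': array([ 1.18486992,  0.47780904,  0.02234333,  1.55646742, -0.01148454,
        1.10929986, -0.08310764]), 'joint_vel': array([ 3.14700387e-04, -7.02890568e-04, -1.30993052e-03, -9.14675280e-04,
       -2.39371856e-04,  9.30150616e-04,  2.49362879e-05]), 'joint_torque': array([-3.72219856e-04, -5.96460485e+01,  1.60767652e+00, -2.81200558e+01,
        1.24144141e-02,  9.44941188e-03, -1.62295657e-05]), 'eef_pos': array([ 0.18492117, -0.6484867 ,  0.19721312]), 'tool_rot': array([ 0.56386586,  0.42629529,  0.56497505, -0.42559466]), 'contact_force': array([-1.16612217, -0.24867391, -0.33004917]), 'torque': array([ 0.01534812, -0.04097545, -0.03387745]), 'gripper_width': 0.9972280940670466} 0.0187
scene 45.44992383539066 319.34950903148433 233.80413969761537 [[-0.50183539 -0.86481756 -0.0158692 ]
 [-0.40807528  0.2528943  -0.87722235]
 [ 0.76265052 -0.43374539 -0.47982197]] [0.25124016 0.29374502 0.88942949]
top 56.640342220387666 304.27515382871366 240.0483717133284 [[-0.00723365 -0.99993648  0.00864405]
 [-0.98798774  0.00581228 -0.15442296]
 [ 0.15436291 -0.00965726 -0.98796702]] [0.01098209 0.51561525 1.16179072]
wrist 68.86114384979766 319.8531680635739 235.36355733662458 [[ 2.74292773e-01 -9.61646023e-01 -6.33538250e-04]
 [-9.10723163e-01 -2.59979343e-01  3.20926879e-01]
 [-3.08782764e-01 -8.74509457e-02 -9.47103763e-01]] [-0.67549792 -0.04201104  0.38040366]
```

View pics/scene0.png

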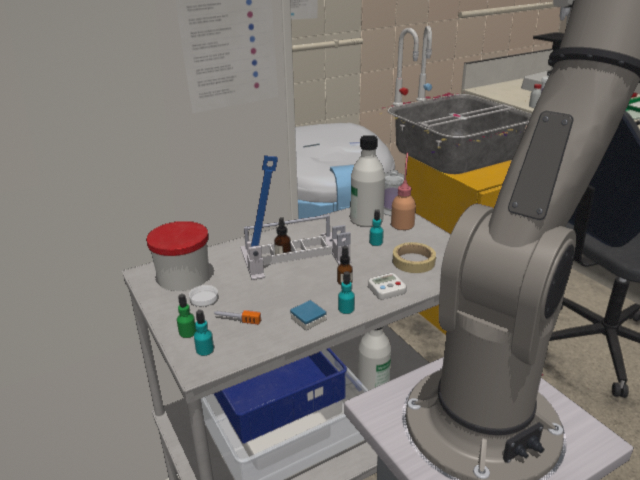

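View pics/top0.png

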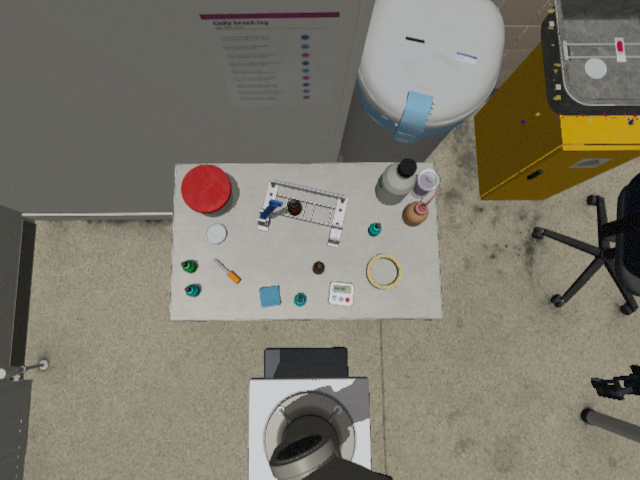

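View pics/wrist0.png

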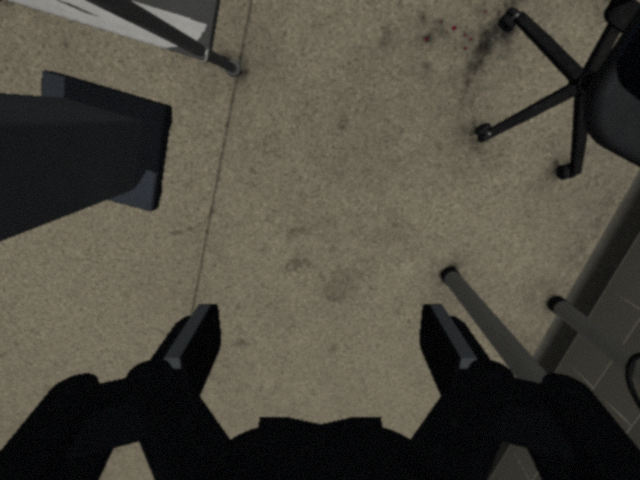

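The brown bottle out on the trolley is at top (318,268) / scene (345,268). The look-alikes are:
- turquoise at top (300,299), (375,229) and (193,290)
- green at top (189,266)
- the brown bottle already in the carrier at top (294,207)

The pin is at top (228,272). I'll check these in close crops.

Run:
```python
import cv2
t=cv2.imread("pics/top0.png"); s=cv2.imread("pics/scene0.png")
cv2.imwrite("pics/c1.png",cv2.resize(t[165:315,175:375],None,fx=4,fy=4,interpolation=cv2.INTER_CUBIC))
cv2.imwrite("pics/c2.png",cv2.resize(s[140:340,150:410],None,fx=3,fy=3,interpolation=cv2.INTER_CUBIC))
```

```text
(no output)
```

View pics/c1.png

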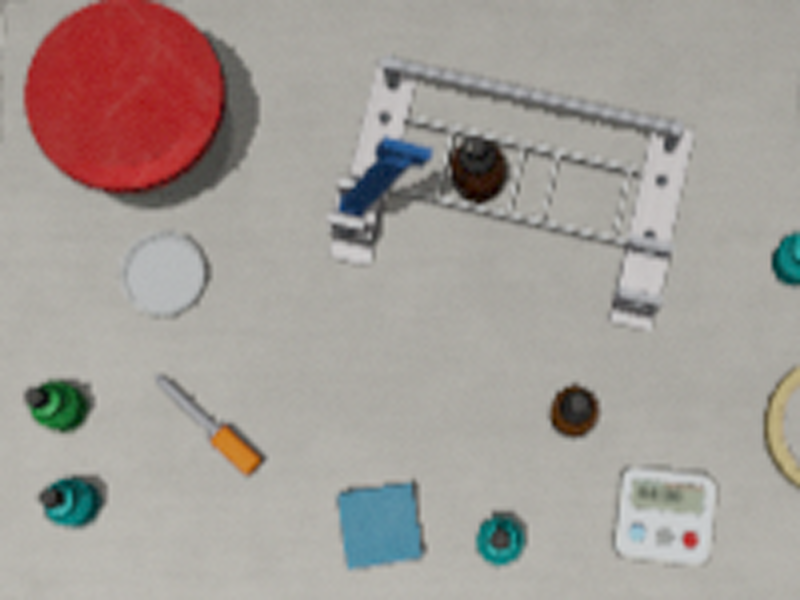

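View pics/c2.png

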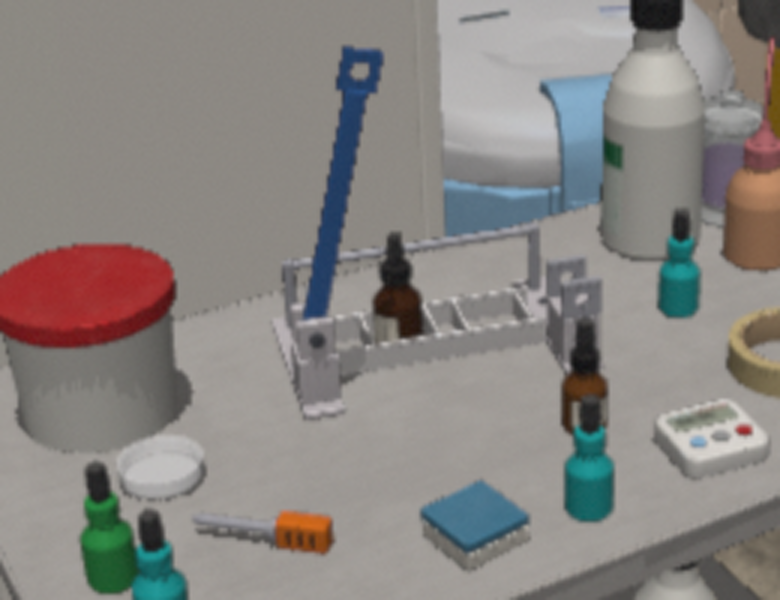

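```bash
cat > h.py <<'E'
import numpy as np, cv2
from station import bot
from scipy.spatial.transform import Rotation as Ro
def ray(c,u,v):
    f=240/np.tan(np.radians(c["fovy"])/2)
    d=c["R"].T@np.array([(u-c["cx"])/f,(v-c["cy"])/f,1]); o=-c["R"].T@c["t"]
    return o,d/np.linalg.norm(d)
def onz(c,u,v,z):
    o,d=ray(c,u,v); return o+d*(z-o[2])/d[2]
def tri(L):
    A=np.zeros((3,3));b=np.zeros(3)
    for c,u,v in L:
        o,d=ray(c,u,v);P=np.eye(3)-np.outer(d,d);A+=P;b+=P@o
    x=np.linalg.solve(A,b); return x
def proj(c,X):
    f=240/np.tan(np.radians(c["fovy"])/2);p=c["R"]@np.asarray(X,float)+c["t"];return np.array([c["cx"]+f*p[0]/p[2],c["cy"]+f*p[1]/p[2]])
def snap(n,fn,crop=None,k=1):
    c=bot.read_camera(n);im=c["color"][:,:,::-1]
    if crop: x0,y0,x1,y1=crop; im=im[y0:y1,x0:x1]
    if k!=1: im=cv2.resize(im,None,fx=k,fy=k,interpolation=cv2.INTER_CUBIC)
    cv2.imwrite(f"pics/{fn}.png",im);return c
def rot(o=None):
    o=o or bot.get_obs();q=o["tool_rot"];return Ro.from_quat([q[1],q[2],q[3],q[0]])
E
python3 - <<'E'
from h import *
c=bot.read_camera("top");s=bot.read_camera("scene")
C=lambda u,v:(175+(u+.5)/4-.5,165+(v+.5)/4-.5)
S=lambda u,v:(150+(u+.5)/3-.5,140+(v+.5)/3-.5)
for n,p,z in [("bottle base",(575,415),.025),("bottle tip",(577,400),.09),("lock outer corner rim back",(640,175),.022),("lockbay front right",(622,240),.022),("hinge lug front",(352,240),.0),("pin tip",(160,378),.011),("collar",(213,430),.011),("grip end",(255,465),.011),("lug top",(640,252),.075),("lug front top",(635,305),.075),("railL",(390,68),.06),("railR",(680,130),.06),("small teal near",(500,540),.025)]:
    print(n,onz(c,*C(*p),z).round(4))
print("bottle top tri",tri([(c,*C(577,397)),(s,*S(586,325))]))
print("hinge bottle top tri",tri([(c,*C(479,148)),(s,*S(395,237))]))
print("lug front top tri",tri([(c,*C(635,305)),(s,*S(580,285))]))
print("bar eye tri",tri([(c,*C(405,152)),(s,*S(361,70))]))
print(rot().as_matrix().round(3))
E
```

```text
bottle base [ 0.4402 -0.0301  0.025 ]
bottle tip [ 0.4439 -0.0289  0.09  ]
lock outer corner rim back [ 0.6069 -0.0773  0.022 ]
lockbay front right [ 0.5611 -0.0641  0.022 ]
hinge lug front [0.5664 0.1236 0.    ]
pin tip [0.4687 0.2535 0.011 ]
collar [0.4328 0.2165 0.011 ]
grip end [0.4088 0.1875 0.011 ]
lug top [ 0.5428 -0.0722  0.075 ]
lug front top [ 0.5076 -0.0683  0.075 ]
railL [0.6731 0.0937 0.06  ]
railR [ 0.629  -0.1018  0.06  ]
small teal near [0.3567 0.0211 0.025 ]
bottle top tri [ 0.44557813 -0.03024144  0.08497563]
hinge bottle top tri [0.60773101 0.03392918 0.10067591]
lug front top tri [ 0.50780426 -0.0672863   0.07702597]
bar eye tri [0.56698826 0.07276748 0.25645441]
[[-0.     0.962  0.274]
 [ 0.001  0.274 -0.962]
 [-1.    -0.    -0.001]]
```

Request:
{"api": "drive_tool", "payload": {"slide": [[150,270,53],[150,270,53],[150,270,53],[150,270,53],[150,270,53],[150,270,53],[315,628,53],[315,628,53],[315,628,53],[315,628,53]], "turn": [[0,0,-0.1],[0,0,-0.2],[0,0,-0.3],[0,0,-0.4],[0,0,-0.5],[0,0,-0.5],[0,0,-0.5],[0,0,-0.5],[0,0,-0.5],[0,0,-0.5]], "gripper": [1,1,1,1,1,1,1,1,1,1]}}

```text
t: 1.25
eef_pos: [0.4132, -0.2072, 0.2499]
tool_rot: [0.442, 0.553, 0.441, -0.552]
contact_force: [0.1, 0.3, 0.6]
gripper_width: 1.0
```

Request:
{"api": "drive_tool", "payload": {"slide": [[87,187,0],[87,187,0],[87,187,0],[87,187,0],[87,187,0],[87,187,0]], "turn": [[0,0,0],[0,0,0],[0,0,0],[0,0,0],[0,0,0],[0,0,0]], "gripper": [1,1,1,1,1,1]}}

```text
t: 1.85
eef_pos: [0.5005, -0.0183, 0.2498]
tool_rot: [0.442, 0.552, 0.443, -0.551]
contact_force: [-0.2, -0.5, -0.0]
gripper_width: 1.004
```

Run:
```python
from h import *
c=snap("wrist","w1"); np.save("w1.npy",c,allow_pickle=True); print(bot.get_obs()["eef_pos"],bot.get_obs()["t"])
```

```text
[ 0.49990251 -0.02047531  0.24965667] 1.9
```

View pics/w1.png

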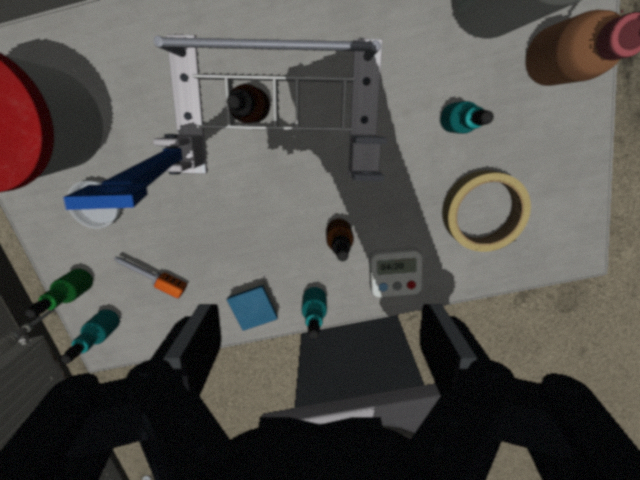

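Run:
```python
import cv2,numpy as np
i=cv2.imread("pics/w1.png")
a=i[25:275,150:400]; a=np.clip(255*(a/255.)**.6,0,255).astype('uint8')
cv2.imwrite("pics/c3.png",cv2.resize(a[:160],None,fx=3.2,fy=3.2,interpolation=cv2.INTER_CUBIC))
b=i[190:330,100:360]; b=np.clip(255*(b/255.)**.6,0,255).astype('uint8')
cv2.imwrite("pics/c4.png",cv2.resize(b,None,fx=3,fy=3,interpolation=cv2.INTER_CUBIC))
```

```text
(no output)
```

View pics/c3.png

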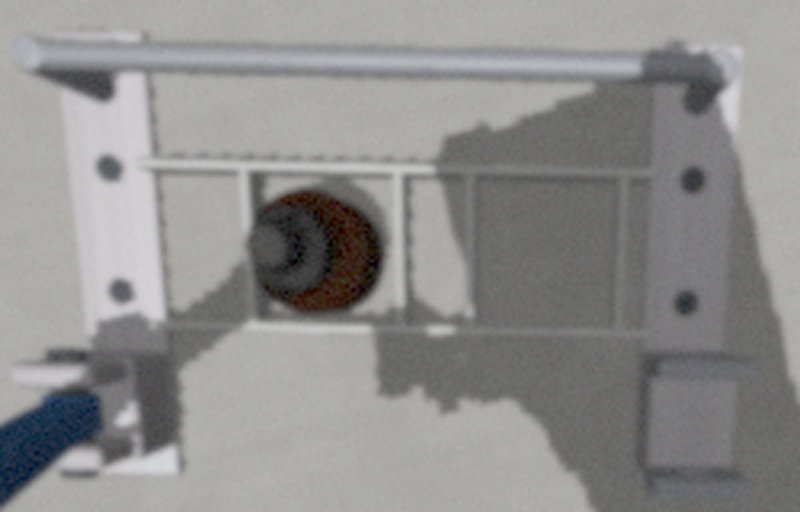

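View pics/c4.png

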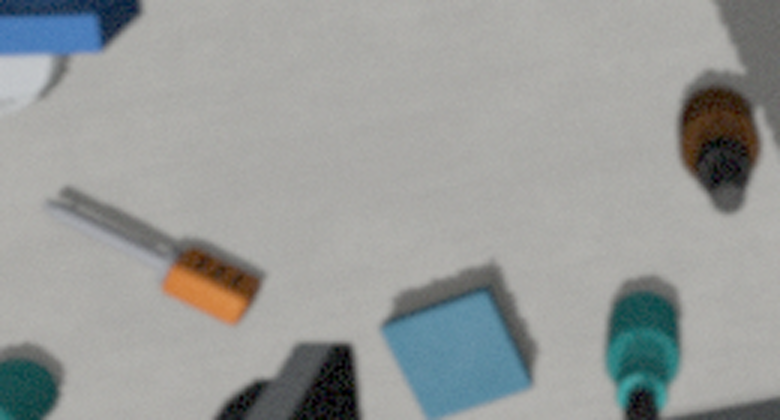

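```bash
cat > fit.py <<'E'
from h import *
def rigid(P,Q): # carrier pts -> world
    P=np.array(P)[:,:2];Q=np.array(Q)[:,:2];p0=P.mean(0);q0=Q.mean(0)
    H=(P-p0).T@(Q-q0);a=np.arctan2(H[0,1]-H[1,0],H[0,0]+H[1,1])
    R=np.array([[np.cos(a),-np.sin(a)],[np.sin(a),np.cos(a)]]);t=q0-R@p0
    return a,t,(P@R.T+t-Q)
E
python3 - <<'E'
from fit import *
c=np.load("w1.npy",allow_pickle=True).item()
C=lambda u,v:(150+(u+.5)/3.2-.5,25+(v+.5)/3.2-.5)
D=lambda u,v:(100+(u+.5)/3-.5,190+(v+.5)/3-.5)
px=[(622,174),(618,332),(470,169),(470,330),(400,167),(402,329),(247,164),(250,326)]
P=[(x,y) for y in(-.0705,-.0195,.0045,.0555) for x in(.0255,-.0255)]
Q=[onz(c,*C(*p),.022) for p in px]
a,t,r=rigid(P,Q);print(a,t,(r*1000).round(1))
R=np.array([[np.cos(a),-np.sin(a)],[np.sin(a),np.cos(a)]])
for n,p in dict(lock=(0,-.045),hinge=(0,.03),eyef=(-.073,-.095),pivot=(-.052,.105)).items(): print(n,R@p+t)
print("lug front top",[onz(c,*C(*p),.075).round(4) for p in((650,480),(750,480))],"exp",R@(-.073,-.08)+t,R@(-.073,-.11)+t)
print("rail",[onz(c,*C(*p),.06).round(4) for p in((28,52),(725,68))])
cam=-c["R"].T@c["t"];print("cam",cam)
print("bottle base near edge",onz(c,*D(718,87),0),"tip",onz(c,*D(728,199),.09), "shoulder mid",onz(c,*D(720,130),.04))
for n,p in dict(tip=(50,203),coll=(170,262),end=(250,303)).items(): print(n,onz(c,*D(*p),.011))
for n,p in dict(a=(200,246),b=(262,274),c=(165,285),d=(237,322)).items(): print(n,onz(c,*D(*p),.0))
E
```

```text
-0.24063955703894588 [0.60496815 0.00293732] [[ 0.2 -1. ]
 [-0.6  0. ]
 [-0.  -0.2]
 [-0.2 -0.1]
 [ 0.1  0.7]
 [ 0.1  0.4]
 [ 0.4  1.2]
 [ 0.  -0.9]]
lock [ 0.59424358 -0.04076604]
hinge [0.61211786 0.03207289]
eyef [ 0.51143083 -0.07192769]
pivot [0.57949049 0.11730466]
lug front top [array([ 0.5207, -0.0577,  0.075 ]), array([ 0.514 , -0.0882,  0.075 ])] exp [ 0.51500569 -0.05735991] [ 0.50785597 -0.08649548]
rail [array([0.679 , 0.0945, 0.06  ]), array([ 0.6311, -0.1023,  0.06  ])]
cam [ 0.58103456 -0.03752093  0.42584556]
bottle base near edge [ 0.45713006 -0.03462026  0.        ] tip [ 0.44330667 -0.03060517  0.09      ] shoulder mid [ 0.45166532 -0.03220184  0.04      ]
tip [0.47159967 0.25339327 0.011     ]
coll [0.43444477 0.21348681 0.011     ]
end [0.40807337 0.18627363 0.011     ]
a [0.435046   0.20431766 0.        ]
b [0.41606784 0.18205717 0.        ]
c [4.20313663e-01 2.26457800e-01 5.55111512e-17]
d [0.39561505 0.2012508  0.        ]
```

Request:
{"api": "drive_tool", "payload": {"slide": [[-40,-8,-10],[-59,-11,-50],[-59,-11,-90],[-59,-11,-130],[-59,-11,-160],[-59,-11,-190],[-59,-11,-210],[-59,-11,-223],[-59,-11,-223],[-59,-11,-223]], "turn": [[0,0,-0.02],[0,0,-0.02],[0,0,-0.02],[0,0,-0.02],[0,0,-0.02],[0,0,-0.02],[0,0,-0.02],[0,0,-0.02],[0,0,-0.02],[0,0,-0.02]], "gripper": [1,1,1,1,1,1,1,1,1,1]}}

```text
t: 2.9
eef_pos: [0.4406, -0.0331, 0.027]
tool_rot: [-0.436, -0.557, -0.435, 0.557]
contact_force: [-0.3, -0.3, -0.1]
gripper_width: 1.0
```

Run:
```python
from h import *
snap("wrist","w2");snap("scene","s2",(230,200,430,340),4);o=bot.get_obs();print(o["eef_pos"],rot(o).as_matrix().round(3))
```

```text
[ 0.44145862 -0.03240485  0.02753657] [[ 0.002  0.971 -0.241]
 [-0.001 -0.241 -0.971]
 [-1.     0.002  0.   ]]
```

View pics/w2.png

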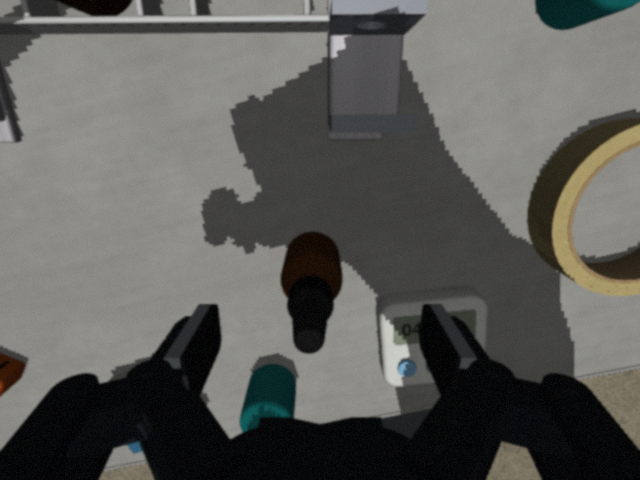

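View pics/s2.png

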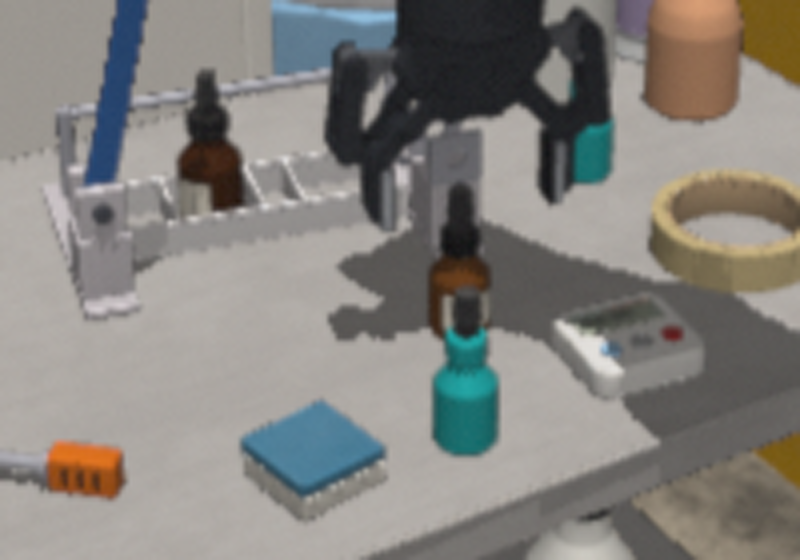

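Run:
```python
from h import *
s=bot.read_camera("scene");c=bot.read_camera("top");w=bot.read_camera("wrist")
snap("top","t2",(240,160,400,320),4)
o=bot.get_obs();R=rot(o).as_matrix();p=o["eef_pos"]
for k in(-.0425,0,.0425): print(proj(s,p+R[:,2]*k),proj(s,p+R[:,2]*k-R[:,0]*.013),proj(w,p+R[:,2]*k-R[:,0]*.013))
print(proj(s,(.441,-.031,0)),proj(s,(.441,-.031,.091)),proj(w,(.441,-.031,.091)),proj(c,p))
print(-w["R"].T@w["t"]-p)
```

```text
[326.84397896 275.21883946] [326.78772477 270.03766106] [234.93789006 286.45104667]
[345.83755785 271.94196428] [345.87909837 266.78703389] [317.03115067 286.39834105]
[364.51976383 268.71880885] [364.6559053  263.58996698] [399.11320798 286.34564261]
[345.58745465 282.79516766] [345.8535494  246.32227118] [314.56818292 348.43456968] [318.97448823 267.85004088]
[ 0.08004044 -0.02120894  0.176396  ]
```

View pics/t2.png

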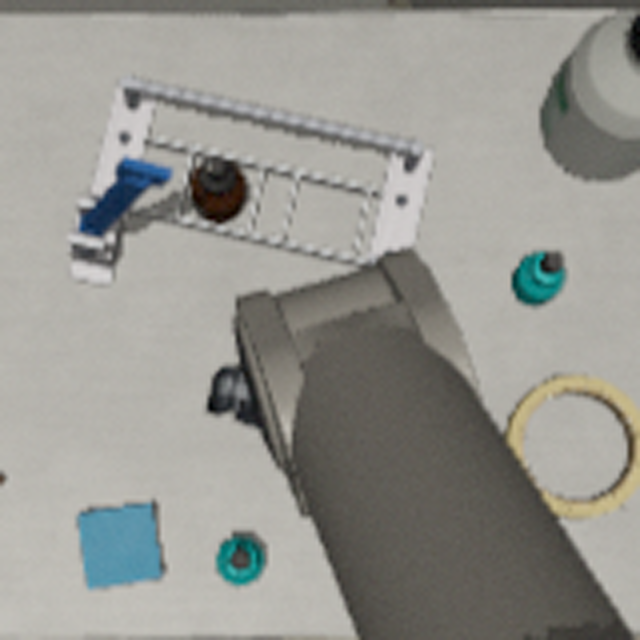

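Request:
{"api": "drive_tool", "payload": {"slide": [[0,0,0],[0,0,0],[0,0,0]], "turn": [[0,0,0],[0,0,0],[0,0,0]], "gripper": [0.6,0.6,0.6]}}

```text
t: 3.5
eef_pos: [0.4414, -0.0317, 0.0274]
tool_rot: [0.437, 0.557, 0.436, -0.556]
contact_force: [0.2, -0.2, -0.1]
gripper_width: 0.6
```

Run:
```python
from h import *
snap("wrist","w3");snap("scene","s3",(260,200,430,320),4);o=bot.get_obs();print(o["eef_pos"],o["gripper_width"],o["contact_force"])
```

```text
[ 0.44136414 -0.03165142  0.02730441] 0.5999068042157822 [ 0.68154724  0.21964994 -0.52631452]
```

View pics/w3.png

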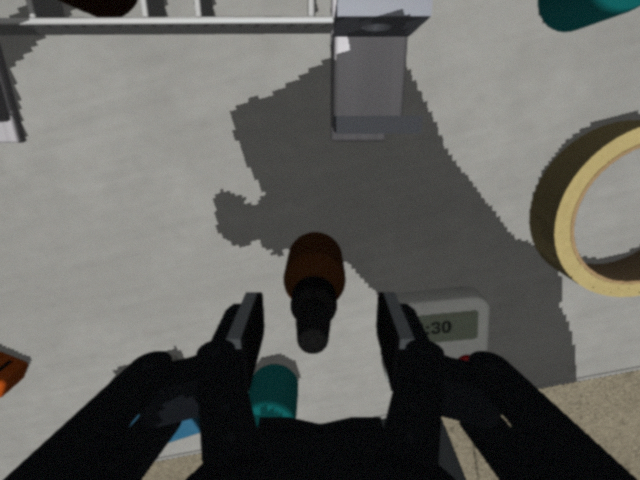

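View pics/s3.png

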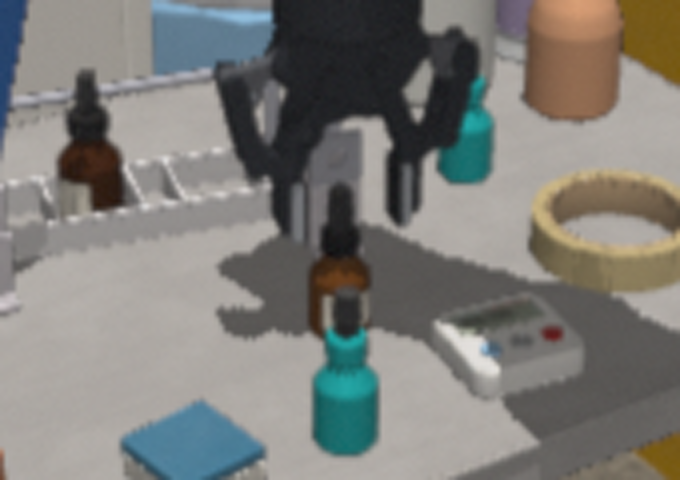

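Run:
```python
from h import *
s=bot.read_camera("scene");w=bot.read_camera("wrist")
S=lambda u,v:(260+(u+.5)/4-.5,200+(v+.5)/4-.5)
L=tri([(s,*S(292,238)),(w,253,293)]);Rr=tri([(s,*S(402,222)),(w,388,293)])
print(L,Rr,np.linalg.norm(L-Rr),(L+Rr)/2,bot.get_obs()["eef_pos"])
for c,u,v,X in[(s,*S(292,238),L),(w,253,293,L)]: print(proj(c,X),u,v)
```

```text
[ 0.45463819 -0.00576396  0.06081635] [ 0.43923945 -0.06538826  0.05948707] 0.061595007299843324 [ 0.44693882 -0.03557611  0.06015171] [ 0.44135811 -0.03164354  0.02726071]
[332.19216198 259.10979558] 332.625 259.125
[254.95432473 293.53584152] 253 293
```

The pictures show the fingertips about 33 mm higher than the reported TCP. I'll go down in steps, checking by view and force.

Request:
{"api": "drive_tool", "payload": {"slide": [[0,0,-10],[0,0,-18],[0,0,-18]], "turn": [[0,0,0],[0,0,0],[0,0,0]], "gripper": [0.6,0.6,0.6]}}

```text
t: 4.0
eef_pos: [0.4401, -0.0316, 0.0078]
tool_rot: [-0.436, -0.556, -0.436, 0.557]
contact_force: [-0.0, 0.4, 0.7]
gripper_width: 0.602
```

Run:
```python
from h import *
snap("wrist","w4");snap("scene","s4",(260,200,430,320),4);o=bot.get_obs();print(o["eef_pos"],o["gripper_width"],o["contact_force"])
```

```text
[ 0.44084999 -0.03156181  0.00873337] 0.5994123902929286 [0.50469476 0.51086423 0.51030346]
```

View pics/s4.png

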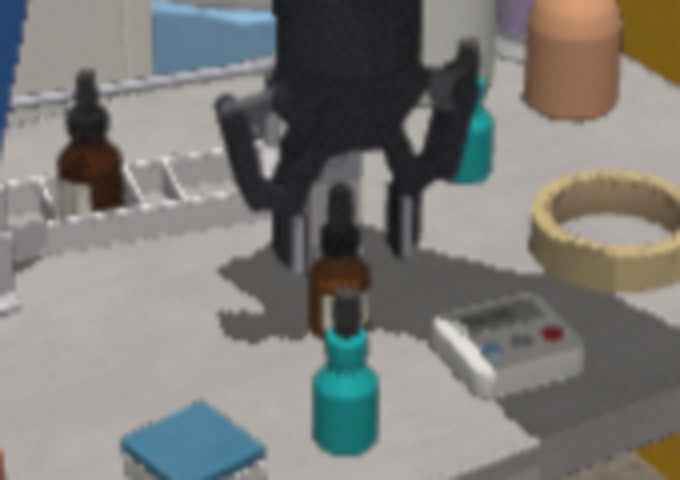

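View pics/w4.png

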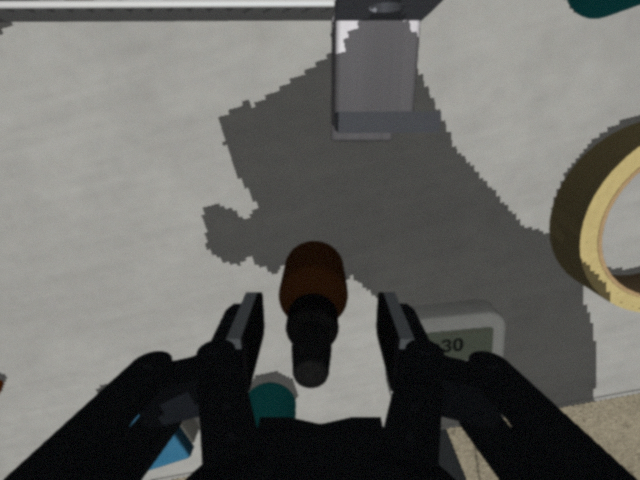

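Request:
{"api": "drive_tool", "payload": {"slide": [[0,0,-13],[0,0,-13],[0,0,-13],[0,0,-13],[0,0,-13],[0,0,-13],[0,0,-13]], "turn": [[0,0,0],[0,0,0],[0,0,0],[0,0,0],[0,0,0],[0,0,0],[0,0,0]], "gripper": [0.6,0.6,0.45,0.25,0.25,0.25,0.25], "squeeze": 25}}

```text
t: 4.8
eef_pos: [0.4414, -0.0314, -0.0038]
tool_rot: [0.436, 0.557, 0.436, -0.556]
contact_force: [0.0, 0.8, 5.7]
gripper_width: 0.359
```

Run:
```python
from h import *
snap("scene","s5",(260,200,430,320),4);o=bot.get_obs();print(o["eef_pos"],o["gripper_width"],o["contact_force"])
```

```text
[ 0.44144829 -0.03146064 -0.00380733] 0.3581906449827155 [-0.19174134  1.4902072   5.7782371 ]
```

View pics/s5.png

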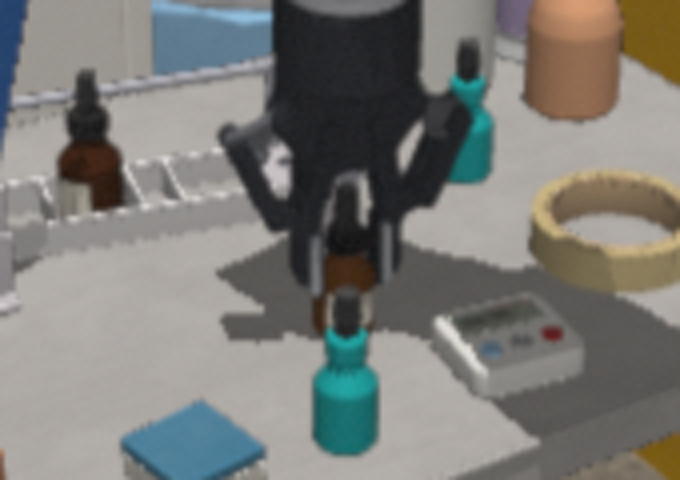

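Request:
{"api": "drive_tool", "payload": {"slide": [[0,0,20],[0,0,60],[0,0,100],[30,-2,100],[70,-5,100],[110,-7,100],[140,-9,100],[153,-10,100],[153,-10,100],[153,-10,100]], "turn": [[0,0,0],[0,0,0],[0,0,0],[0,0,0],[0,0,0],[0,0,0],[0,0,0],[0,0,0],[0,0,0],[0,0,0]], "gripper": [0.25,0.25,0.25,0.25,0.25,0.25,0.25,0.25,0.25,0.25]}}

```text
t: 5.85
eef_pos: [0.5931, -0.0415, 0.0955]
tool_rot: [-0.436, -0.556, -0.436, 0.557]
contact_force: [-0.4, -0.9, -0.2]
gripper_width: 0.356
```

Run:
```python
from h import *
snap("scene","s6",(230,160,400,290),4);snap("wrist","w6");o=bot.get_obs();print(o["eef_pos"],o["gripper_width"],o["contact_force"],rot(o).as_matrix().round(3))
```

```text
[ 0.59289775 -0.041516    0.09584612] 0.35722294308757807 [ 0.80399556  0.31355647 -1.3052933 ] [[-0.001  0.971 -0.239]
 [-0.    -0.239 -0.971]
 [-1.    -0.     0.001]]
```

View pics/s6.png

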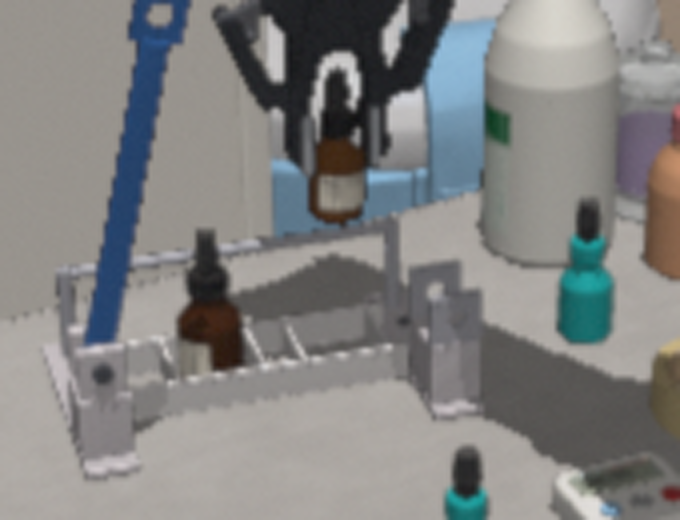

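View pics/w6.png

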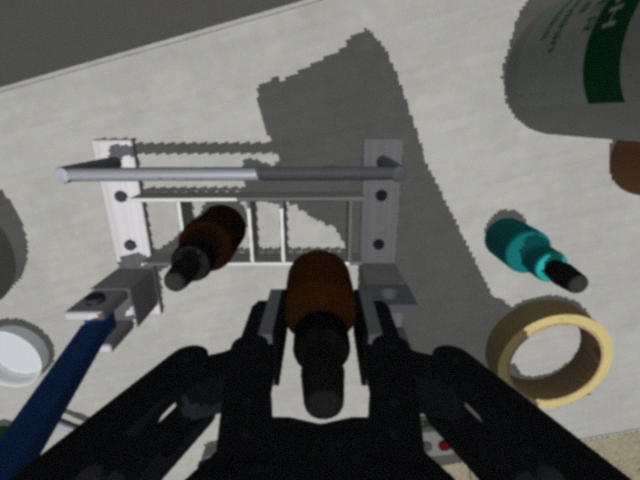

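Run:
```python
from h import *
w=bot.read_camera("wrist");s=bot.read_camera("scene");o=bot.get_obs();e=o["eef_pos"]
ax=np.array([.9712,-.2383])
for nm,b in (("eef",e),):
  print(proj(w,(e[0]+ax[0]*.0165,e[1]+ax[1]*.0165,.1)),"obs ~ (322,250)")
  print(proj(w,(e[0],e[1],.191)),"obs tip ~(323,402)"); print(proj(s,(e[0],e[1],.100)),"obs ~(314.2,213)",proj(s,(e[0],e[1],.191)),"obs (314.5,177.5)")
L=onz(w,293,290,.14);R=onz(w,355,290,.14);print(((L+R)/2)[:2])
print(proj(w,(.5942,-.0408,.022)))
```

```text
[317.32487527 249.41657085] obs ~ (322,250)
[315.6700481  412.77065616] obs tip ~(323,402)
[314.01797048 213.44217192] obs ~(314.2,213) [313.18197704 176.6749242 ] obs (314.5,177.5)
[ 0.60588409 -0.04771887]
[316.79337193 231.8836017 ]
```

Request:
{"api": "drive_tool", "payload": {"slide": [[1,2,-20],[1,2,-45],[1,2,-65],[1,2,-80],[1,2,-90],[1,2,-98],[1,2,-98]], "turn": [[0,0,0],[0,0,0],[0,0,0],[0,0,0],[0,0,0],[0,0,0],[0,0,0]], "gripper": [0.25,0.25,0.25,0.25,0.25,0.25,0.25]}}

```text
t: 6.75
eef_pos: [0.5939, -0.0396, -0.0025]
tool_rot: [-0.436, -0.556, -0.436, 0.557]
contact_force: [-1.0, 0.2, -1.2]
gripper_width: 0.359
```

Run:
```python
from h import *
snap("scene","s7",(230,160,400,290),4);snap("wrist","w7");o=bot.get_obs();print(o["eef_pos"],o["gripper_width"],o["contact_force"])
```

```text
[ 0.59481706 -0.0394797  -0.00132162] 0.35573880255552903 [ 1.09929617  0.59386658 -0.70431752]
```

View pics/s7.png

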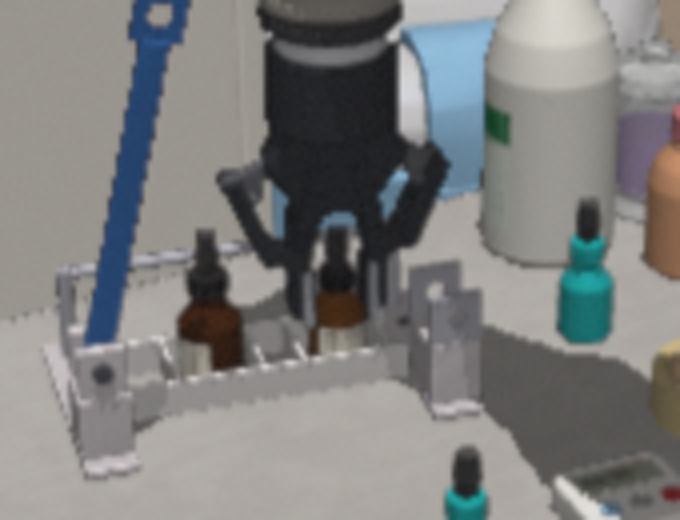

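View pics/w7.png

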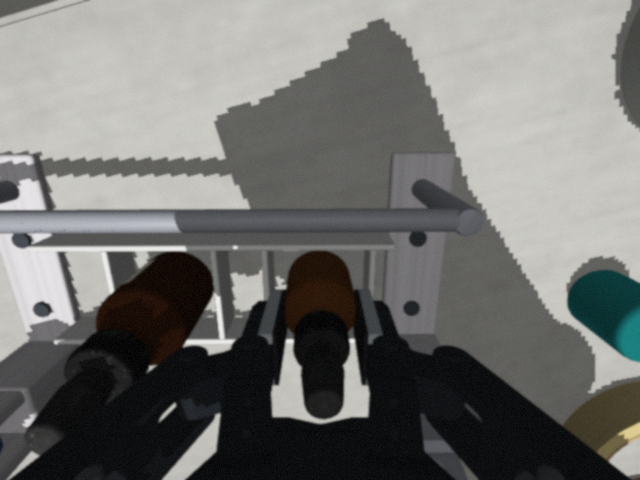

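Request:
{"api": "drive_tool", "payload": {"slide": [[0,0,-1.5],[0,0,-1.5],[0,0,-1.5],[0,0,-1.5],[0,0,-1.5],[0,0,5],[0,0,25],[0,0,60],[0,0,100],[0,0,140]], "turn": [[0,0,0],[0,0,0],[0,0,0],[0,0,0],[0,0,0],[0,0,0],[0,0,0],[0,0,0],[0,0,0],[0,0,0]], "gripper": [0.25,0.25,0.6,0.6,0.6,0.6,0.6,0.6,0.6,0.6]}}

```text
t: 7.85
eef_pos: [0.5945, -0.0394, 0.1405]
tool_rot: [0.437, 0.557, 0.436, -0.556]
contact_force: [0.8, -0.6, 0.0]
gripper_width: 0.602
```

Run:
```python
from h import *
snap("scene","s8",(230,130,400,260),4);snap("wrist","w8");o=bot.get_obs();print(o["eef_pos"],o["gripper_width"],o["contact_force"])
```

```text
[ 0.59902209 -0.03912123  0.14530142] 0.6008125486065536 [0.95546802 0.24450794 0.25484667]
```

View pics/s8.png

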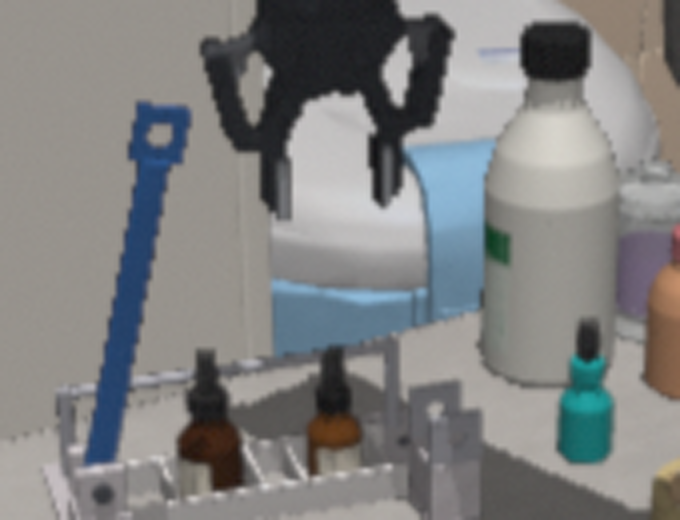

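View pics/w8.png

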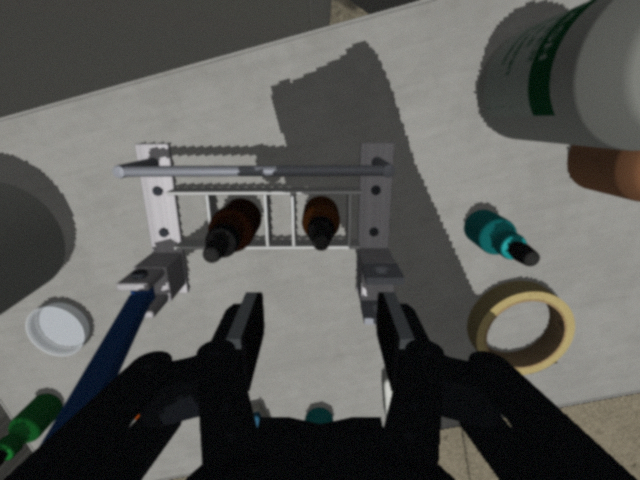

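```bash
cat > car.py <<'E'
from h import *
a=-0.2406;T=np.array([.60497,.00294,0.]);Rc=Ro.from_euler('z',a).as_matrix()
def W(p): return Rc@np.asarray(p,float)+T
def Cc(p): return Rc.T@(np.asarray(p,float)-T)
def onx(c,u,v,x):
    o,d=ray(c,u,v);o=Rc.T@(o-T);d=Rc.T@d;return o+d*(x-o[0])/d[0]
E
python3 - <<'E'
from car import *
s=bot.read_camera("scene")
S=lambda u,v:(230+(u+.5)/4-.5,130+(v+.5)/4-.5)
for p in((159,132),(95,460),(136,106),(190,110),(105,494)):
    q=onx(s,*S(*p),-.057); print(p,q.round(4), np.arctan2(q[2]-.06,-(q[1]-.105)),np.hypot(q[2]-.06,q[1]-.105))
print(proj(s,W((-.073,-.095,.06))), "eye hole obs",S(462,435))
e=bot.get_obs()["eef_pos"];print(e,Cc(e))
for d in((-.052,.12,.245),(-.052,.115,.245)): print(((W(d)-e)*1000).round(1))
E
```

```text
(159, 132) [-0.057   0.0609  0.2589] 1.3525203272257325 0.20370619709057636
(95, 460) [-0.057   0.107   0.0754] 1.7000679969433168 0.015488842721357086
(136, 106) [-0.057   0.0718  0.2742] 1.4169524821086101 0.21676879331711793
(190, 110) [-0.057   0.0443  0.2687] 1.2876458835101476 0.2173280969051743
(105, 494) [-0.057   0.1031  0.0533] -1.2889628211081188 0.006987215215763699
[344.31001131 240.15955532] eye hole obs (345.125, 238.375)
[ 0.59716816 -0.03939271  0.1423773 ] [ 0.00251015 -0.04297239  0.1423773 ]
[-14.1 171.3 102.6]
[-15.3 166.4 102.6]
```

Run:
```python
from car import *
e=bot.get_obs()["eef_pos"]
for p in((0,-.043,.285),(-.03,.05,.285),(-.052,.14,.285)): print(((W(p)-e)*1000).round(0))
```

```text
[ -2.   1. 143.]
[ -9.  98. 143.]
[ -9. 191. 143.]
```

Request:
{"api": "drive_tool", "payload": {"slide": [[0,0,50],[0,0,100],[0,10,143],[0,50,143],[-9,98,143],[-9,145,143],[-9,191,143],[-9,191,143]], "turn": [[0,0,0],[0,0,0],[0,0,0],[0,0,0],[0,0,0],[0,0,0],[0,0,0],[0,0,0]], "gripper": [0,0,0,0,0,0,0,0]}}

```text
t: 8.8
eef_pos: [0.5856, 0.1605, 0.2844]
tool_rot: [0.44, 0.556, 0.439, -0.552]
contact_force: [-0.8, 0.1, 1.0]
gripper_width: 0.002
```

Run:
```python
from car import *
snap("scene","s9",(180,50,350,220),3.5);snap("wrist","w9");o=bot.get_obs();e=o["eef_pos"];print(e,Cc(e),o["gripper_width"],o["contact_force"])
s=bot.read_camera("scene")
for d in (0,.03): print((proj(s,e+[0,0,d])-(180,50))*3.5)
print((proj(s,W((-.052,.105,.06)))-(180,50))*3.5)
```

```text
[0.5873004  0.15276271 0.28413336] [-0.05286119  0.14129668  0.28413336] -0.003267939447323593 [-0.36589282 -1.0290375  -1.24522793]
[169.3848835  366.64569887]
[164.44247833 315.97917274]
[260.24539446 698.2789968 ]
```

View pics/s9.png

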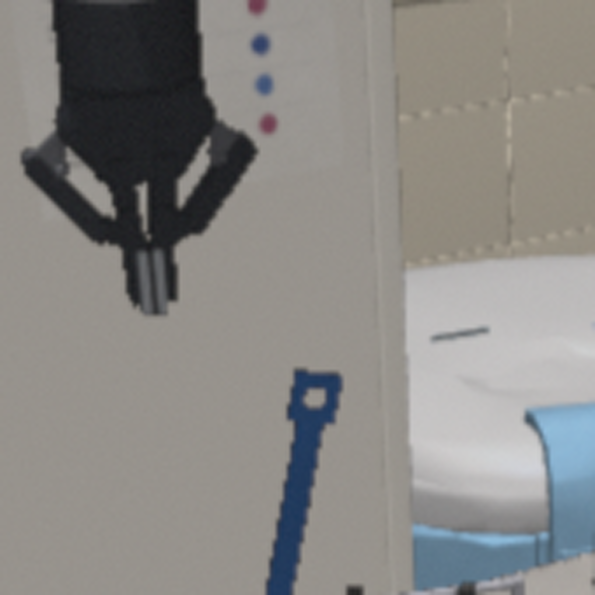

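View pics/w9.png

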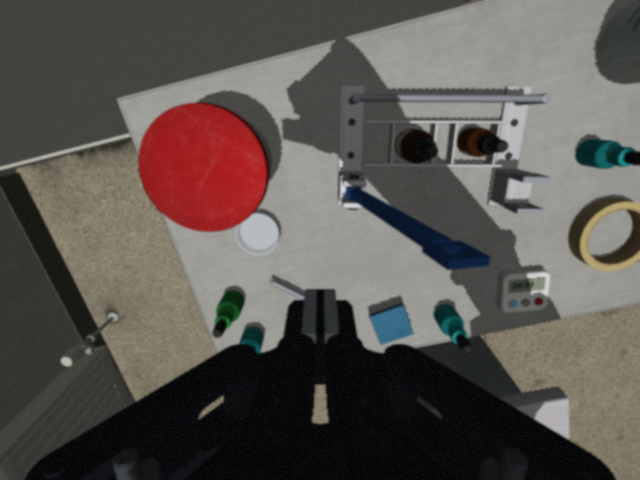

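Run:
```python
from car import *
e=bot.get_obs()["eef_pos"];print(e)
f=lambda t:np.array([-.052,.105-.172*np.cos(t)+.008*np.sin(t)+.0145,.06+.172*np.sin(t)+.008*np.cos(t)-.031])
print("pre",((W((-.052,.142,.2))-e)*1000).round(0))
for t in(1.4,1.28,1.16,1.04,.92,.8,.68,.56,.44,.32,.2,.1,.02,-.03): print(t,((W(f(t))-e)*1000).round(0).tolist())
print(rot().as_matrix().round(3))
```

```text
[0.58783491 0.15080726 0.28424729]
pre [  0.   2. -84.]
1.4 [-10.0, -40.0, -84.0]
1.28 [-15.0, -60.0, -88.0]
1.16 [-20.0, -79.0, -94.0]
1.04 [-24.0, -97.0, -103.0]
0.92 [-28.0, -114.0, -114.0]
0.8 [-32.0, -130.0, -126.0]
0.68 [-36.0, -144.0, -141.0]
0.56 [-39.0, -157.0, -157.0]
0.44 [-41.0, -167.0, -175.0]
0.32 [-43.0, -176.0, -194.0]
0.2 [-45.0, -182.0, -213.0]
0.1 [-45.0, -185.0, -230.0]
0.02 [-46.0, -186.0, -244.0]
-0.03 [-46.0, -187.0, -252.0]
[[ 0.006  0.971 -0.239]
 [-0.002 -0.239 -0.971]
 [-1.     0.006  0.   ]]
```

Request:
{"api": "drive_tool", "payload": {"slide": [[0,2,-40],[0,2,-84],[0,2,-84],[-10,-38,-84],[-15,-60,-88],[-20,-79,-94],[-24,-97,-103],[-28,-114,-114],[-32,-130,-126],[-32,-130,-126]], "turn": [[0,0,0],[0,0,0],[0,0,0],[0,0,0],[0,0,0],[0,0,0],[0,0,0],[0,0,0],[0,0,0],[0,0,0]], "gripper": [0,0,0,0,0,0,0,0,0,0]}}

```text
t: 9.95
eef_pos: [0.554, 0.0173, 0.1561]
tool_rot: [-0.437, -0.557, -0.434, 0.558]
contact_force: [-0.1, -0.1, 0.6]
gripper_width: 0.003
```

Run:
```python
from car import *
snap("scene","s10",(180,100,350,270),3.5);o=bot.get_obs();e=o["eef_pos"];print(e,Cc(e),o["contact_force"])
```

```text
[0.55480061 0.01931693 0.15708837] [-0.05262665  0.00395057  0.15708837] [ 0.09776116  0.10473483 -0.17417458]
```

View pics/s10.png

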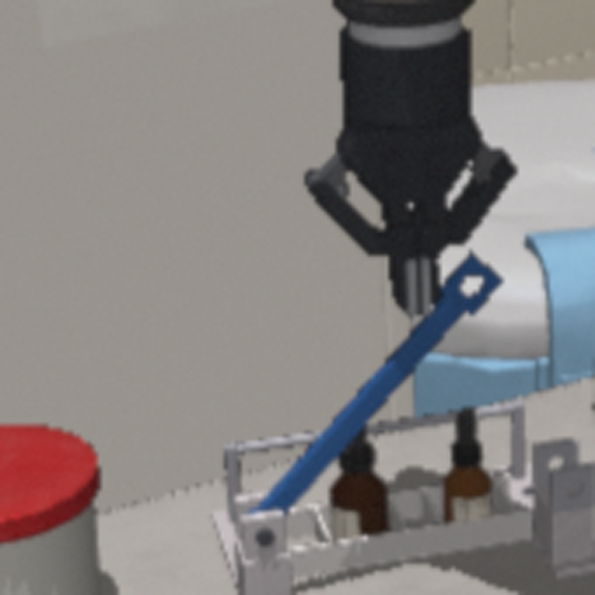

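Request:
{"api": "drive_tool", "payload": {"slide": [[-3,-13,-14],[-6,-26,-30],[-8,-36,-48],[-10,-45,-67],[-12,-51,-86],[-12,-54,-103],[-13,-55,-112],[-13,-56,-118],[-13,-56,-121],[-13,-56,-122]], "turn": [[0,0,0],[0,0,0],[0,0,0],[0,0,0],[0,0,0],[0,0,0],[0,0,0],[0,0,0],[0,0,0],[0,0,0]], "gripper": [0,0,0,0,0,0,0,0,0,0]}}

```text
t: 11.0
eef_pos: [0.5422, -0.0361, 0.0353]
tool_rot: [0.437, 0.558, 0.434, -0.556]
contact_force: [-0.0, 0.4, 0.2]
gripper_width: 0.002
```

Run:
```python
from car import *
snap("scene","s11",(210,130,380,300),3.5);o=bot.get_obs();e=o["eef_pos"];print(e,Cc(e),o["contact_force"])
```

```text
[ 0.54219543 -0.03619524  0.03537699] [-0.05164101 -0.05296622  0.03537699] [0.52586598 0.09973021 0.62270388]
```

View pics/s11.png

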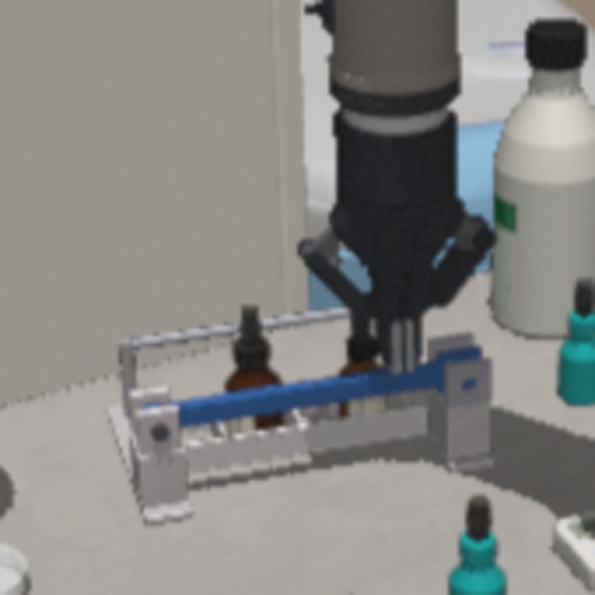

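Request:
{"api": "drive_tool", "payload": {"slide": [[0,0,-2],[0,0,-3],[0,0,-4]], "turn": [[0,0,0],[0,0,0],[0,0,0]], "gripper": [0,0,0]}}

```text
t: 11.35
eef_pos: [0.5428, -0.0363, 0.0341]
tool_rot: [0.438, 0.558, 0.434, -0.556]
contact_force: [-9.8, -1.5, 31.7]
gripper_width: -0.001
```

Request:
{"api": "drive_tool", "payload": {"slide": [[0,0,3],[0,0,20],[0,0,60],[0,0,90],[0,0,90]], "turn": [[0,0,0],[0,0,0],[0,0,0],[0,0,0],[0,0,0]], "gripper": [0,0,0,0,0]}}

```text
t: 11.85
eef_pos: [0.5464, -0.036, 0.1288]
tool_rot: [0.44, 0.56, 0.431, -0.554]
contact_force: [-0.1, -0.5, 0.3]
gripper_width: -0.001
```

Run:
```python
from car import *
s=snap("scene","s12",(230,190,380,290),5);o=bot.get_obs();e=o["eef_pos"];print(e,Cc(e),o["contact_force"])
print((proj(s,W((-.073,-.095,.06)))-(230,190))*5,(proj(s,W((-.057,-.11,.06)))-(230,190))*5,(proj(s,W((-.057,-.11,.074)))-(230,190))*5,(proj(s,W((-.057,-.05,.068)))-(230,190))*5,(proj(s,W((-.057,.05,.068)))-(230,190))*5)
```

```text
[ 0.5448226  -0.03623915  0.1266178 ] [-0.04907905 -0.05238284  0.1266178 ] [-0.50445135  0.04302647  0.65719965]
[571.55005654 250.79777662] [591.72497014 229.35712608] [591.98600945 202.18141756] [464.71562278 233.71986171] [246.32302518 267.82434437]
```

View pics/s12.png

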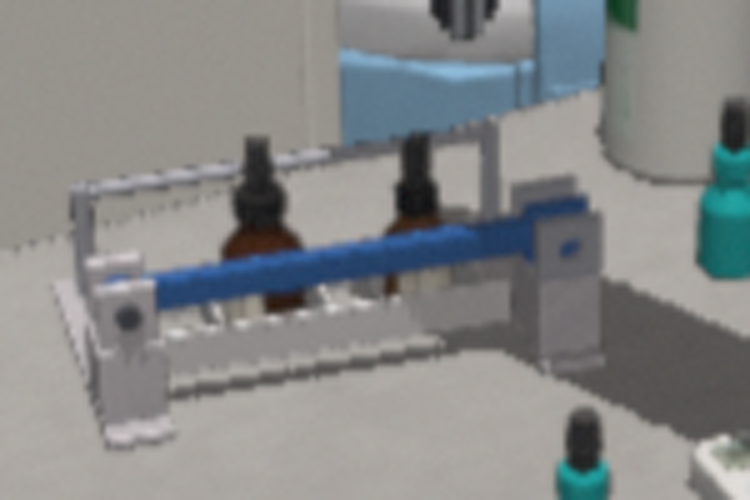

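Request:
{"api": "drive_tool", "payload": {"slide": [[-15,30,0],[-30,60,0],[-45,90,0],[-60,120,0],[-75,150,0],[-90,180,0],[-110,210,0],[-126,234,0],[-126,234,0],[-126,234,0]], "turn": [[0,0,0.14],[0,0,0.28],[0,0,0.42],[0,0,0.56],[0,0,0.7],[0,0,0.84],[0,0,0.98],[0,0,1.04],[0,0,1.04],[0,0,1.04]], "gripper": [0,0,0.3,0.6,0.6,0.6,0.6,0.6,0.6,0.6]}}

```text
t: 12.9
eef_pos: [0.4183, 0.1977, 0.126]
tool_rot: [0.657, 0.27, 0.653, -0.263]
contact_force: [0.2, -0.2, 0.5]
gripper_width: 0.596
```

Run:
```python
from car import *
bot.read_camera("scene");w=snap("wrist","w13");np.save("w13.npy",w,allow_pickle=True);o=bot.get_obs();e=o["eef_pos"];print(e,rot(o).as_matrix().round(3))
```

```text
[0.4191337  0.1965734  0.12613802] [[ 0.008  0.701  0.713]
 [ 0.007  0.713 -0.701]
 [-1.     0.01   0.001]]
```

View pics/w13.png

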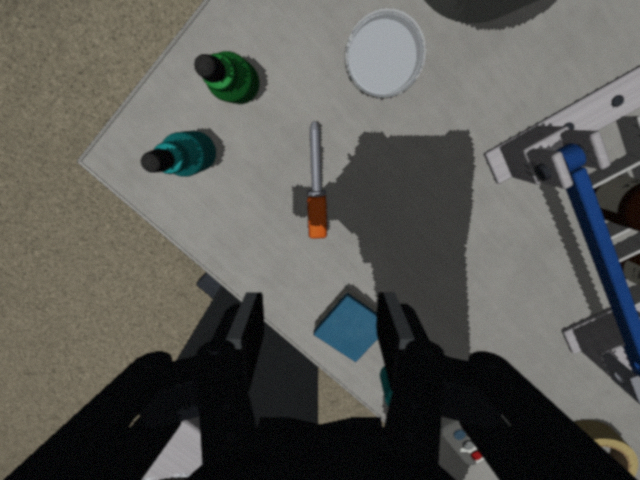

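Run:
```python
from car import *
w=np.load("w13.npy",allow_pickle=True).item()
h=cv2.cvtColor(w["color"],cv2.COLOR_RGB2HSV)
m=((h[...,0]<16)&(h[...,1]>170)&(h[...,2]>60)).astype('uint8');m[:180]=0;m[245:]=0;m[:,:290]=0;m[:,345:]=0
ys,xs=np.nonzero(m);print(xs.min(),xs.max(),ys.min(),ys.max(),[(y,xs[ys==y].min(),xs[ys==y].max()) for y in range(ys.min(),ys.max()+1,4)])
im=w["color"][110:250,280:360,::-1];cv2.imwrite("pics/c13.png",cv2.resize(im,None,fx=4.2,fy=4.2,interpolation=cv2.INTER_CUBIC))
```

```text
308 326 197 237 [(197, np.int64(309), np.int64(323)), (201, np.int64(308), np.int64(325)), (205, np.int64(308), np.int64(325)), (209, np.int64(308), np.int64(325)), (213, np.int64(309), np.int64(325)), (217, np.int64(309), np.int64(325)), (221, np.int64(309), np.int64(325)), (225, np.int64(309), np.int64(325)), (229, np.int64(309), np.int64(326)), (233, np.int64(309), np.int64(325)), (237, np.int64(312), np.int64(321))]
```

View pics/c13.png

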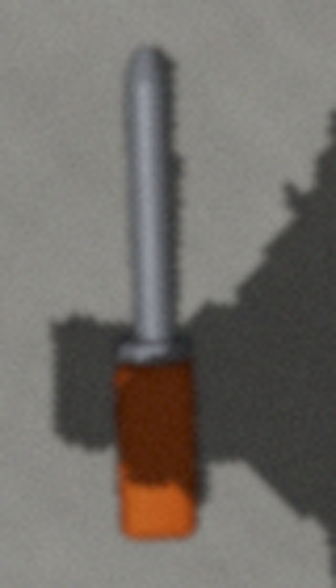

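Run:
```python
from car import *
w=np.load("w13.npy",allow_pickle=True).item()
D=lambda u,v:(280+(u+.5)/4.2-.5,110+(v+.5)/4.2-.5)
t=onz(w,*D(147,47),.011);c=onz(w,*D(153,340),.012);g1=onz(w,*D(155,365),.018);g2=onz(w,*D(160,528),.018)
print(t,c,g1,g2,np.linalg.norm(t-c));d=(t-c)[:2];print(np.arctan2(d[1],d[0]))
d=(t-g2)[:2];print(np.arctan2(d[1],d[0]));d=(g1-g2)[:2];print(np.arctan2(d[1],d[0]))
o=bot.get_obs();R=rot(o).as_matrix();print("tool y yaw",np.arctan2(R[1,1],R[0,1]),"eef",o["eef_pos"])
d=(t-c)[:2]/np.linalg.norm((t-c)[:2]);print("grip centre",c[:2]-.022*d,(t[:2]-.077*d))
```

```text
[0.4725955  0.25604027 0.011     ] [0.43432616 0.21563305 0.012     ] [0.43196034 0.21260781 0.018     ] [0.4089922  0.18785868 0.018     ] 0.055662251339559654
0.8125645509642937
0.8201248253596742
0.8227045962203213
tool y yaw 0.7943661164320389 eef [0.4191337  0.1965734  0.12613802]
grip centre [0.41919811 0.19965988] [0.41964732 0.20013419]
```

Request:
{"api": "drive_tool", "payload": {"slide": [[0,3,-30],[0,3,-60],[0,3,-90],[0,3,-110],[0,3,-125],[0,3,-135],[0,3,-135]], "turn": [[0,0,0.02],[0,0,0.02],[0,0,0.02],[0,0,0.02],[0,0,0.02],[0,0,0.02],[0,0,0.02]], "gripper": [0.5,0.5,0.5,0.5,0.5,0.5,0.5]}}

```text
t: 13.7
eef_pos: [0.4188, 0.1984, -0.01]
tool_rot: [0.658, 0.264, 0.656, -0.259]
contact_force: [0.3, -1.1, -0.2]
gripper_width: 0.499
```

Run:
```python
from car import *
snap("scene","s14",(170,240,310,340),5);w=snap("wrist","w14");o=bot.get_obs();e=o["eef_pos"];print(e,rot(o).as_matrix().round(3),o["contact_force"])
```

```text
[ 0.41959982  0.19932222 -0.00862062] [[ 0.008  0.687  0.727]
 [ 0.007  0.727 -0.687]
 [-1.     0.011  0.001]] [ 0.45219477  0.5760521  -0.47656353]
```

View pics/w14.png

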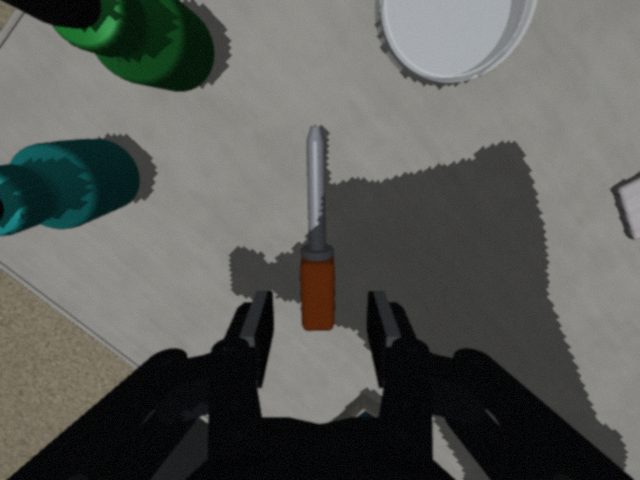

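View pics/s14.png

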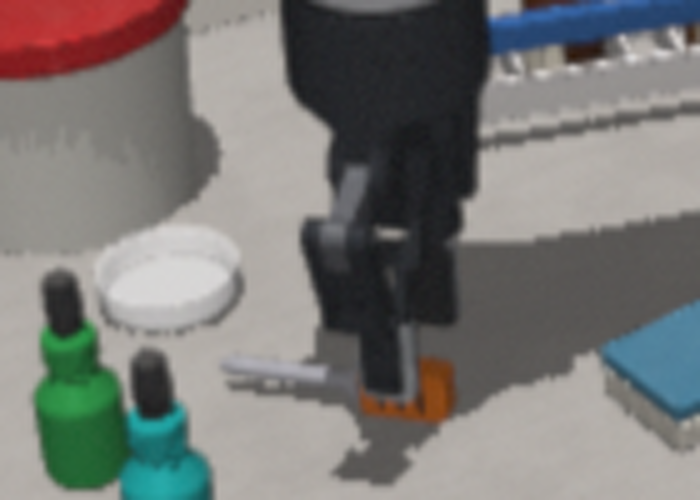

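Request:
{"api": "drive_tool", "payload": {"slide": [[0,0,-8],[0,0,-16],[0,0,-16],[0,0,-16],[0,0,-16],[0,0,-16],[0,0,-16],[0,0,-16]], "turn": [[0,0,0],[0,0,0],[0,0,0],[0,0,0],[0,0,0],[0,0,0],[0,0,0],[0,0,0]], "gripper": [0.5,0.5,0.3,0.1,0.05,0.05,0.05,0.05], "squeeze": 60}}

```text
t: 14.6
eef_pos: [0.4197, 0.1993, -0.0246]
tool_rot: [0.659, 0.265, 0.655, -0.258]
contact_force: [-0.1, -0.5, 0.0]
gripper_width: 0.165
```

Run:
```python
from car import *
snap("scene","s15",(170,240,310,340),5);w=snap("wrist","w15");o=bot.get_obs();e=o["eef_pos"];print(e,o["gripper_width"],o["contact_force"])
```

```text
[ 0.41966873  0.19933241 -0.02457196] 0.16810101349383025 [0.38830466 0.64171074 0.11169497]
```

View pics/w15.png

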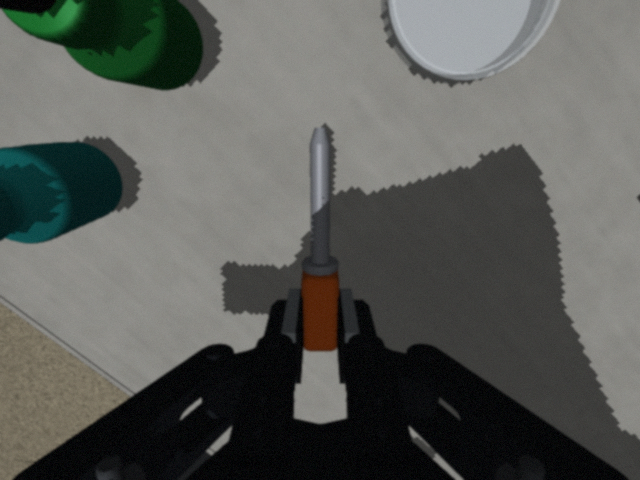

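View pics/s15.png

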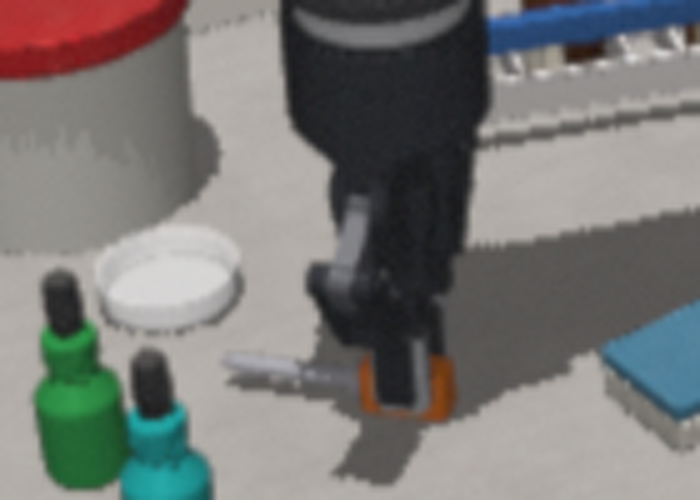

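Request:
{"api": "drive_tool", "payload": {"slide": [[0,0,40],[0,0,85],[0,0,125],[4,-35,125],[8,-70,125],[9,-105,125],[9,-140,125],[9,-180,125],[9,-220,125],[9,-251,125]], "turn": [[0,0,0],[0,0,0],[0,0,-0.14],[0,0,-0.28],[0,0,-0.42],[0,0,-0.56],[0,0,-0.7],[0,0,-0.84],[0,0,-0.98],[0,0,-1.054]], "gripper": [0.05,0.05,0.05,0.05,0.05,0.05,0.05,0.05,0.05,0.05]}}

```text
t: 15.7
eef_pos: [0.4281, -0.0541, 0.1005]
tool_rot: [0.438, 0.56, 0.431, -0.556]
contact_force: [1.7, -0.3, -0.7]
gripper_width: 0.172
```

Run:
```python
from car import *
bot.read_camera("scene");bot.read_camera("scene")
s=snap("scene","s16",(270,180,400,300),5);w=snap("wrist","w16");np.save("w16.npy",w,allow_pickle=True);o=bot.get_obs();e=o["eef_pos"];R=rot(o).as_matrix();print(e,o["gripper_width"],o["contact_force"],R.round(3),np.arctan2(R[1,1],R[0,1]))
print("pre delta",(W((-.1576,-.095,.0244))-e)*1000)
p=lambda X:((proj(s,X)-(270,180))*5).round(0)
tip=e+R[:,1]*.0776+[0,0,.0356];print("tip",tip,Cc(tip),p(tip),proj(w,tip),"eye",p(W((-.073,-.095,.06))),proj(w,W((-.073,-.095,.06))))
```

```text
[ 0.42847737 -0.05199636  0.10039109] 0.16887377305993267 [-0.09247157  0.16643002 -0.45093059] [[ 0.01   0.971 -0.239]
 [-0.004 -0.239 -0.971]
 [-1.     0.011  0.001]] -0.2414156649553022
pre delta [  0.79515966   0.22659298 -75.99109154]
tip [ 0.5038228  -0.07054773  0.13681118] [-0.08072262 -0.09547283  0.13681118] [379. 154.] [312.0608455  131.01294432] eye [372. 301.] [313.55233307 113.71553436]
```

View pics/s16.png

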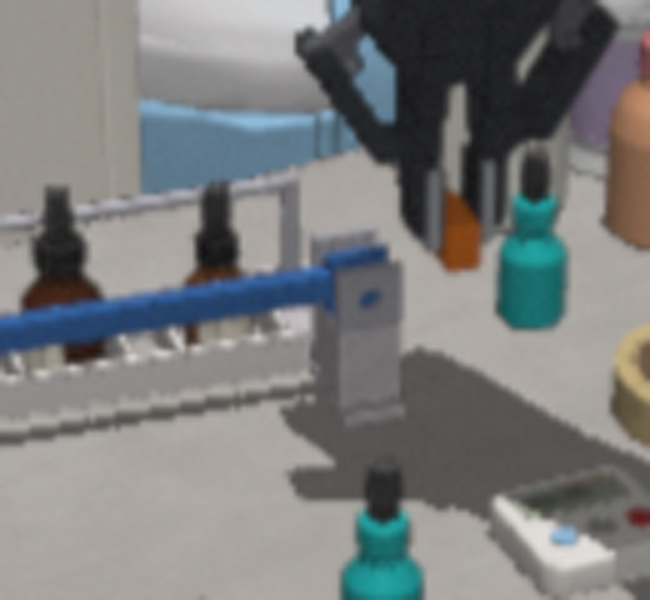

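View pics/w16.png

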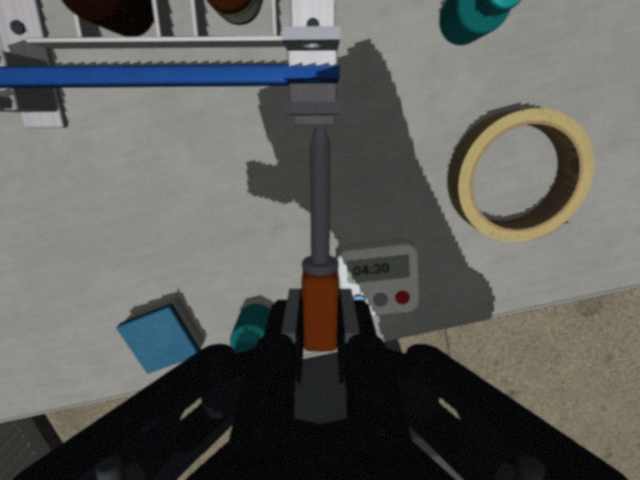

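Request:
{"api": "drive_tool", "payload": {"slide": [[-2,4,-20],[-2,4,-45],[-2,4,-60],[-2,4,-70],[-2,4,-76],[-2,4,-76],[-2,4,-76]], "turn": [[0,0,0],[0,0,0],[0,0,0],[0,0,0],[0,0,0],[0,0,0],[0,0,0]], "gripper": [0.05,0.05,0.05,0.05,0.05,0.05,0.05]}}

```text
t: 16.6
eef_pos: [0.427, -0.0477, 0.0248]
tool_rot: [0.44, 0.559, 0.433, -0.554]
contact_force: [-0.7, 0.3, 0.3]
gripper_width: 0.167
```

```bash
cat > chk.py <<'E'
import sys
from car import *
n=sys.argv[1]
s=snap("scene","s"+n,(310,200,400,280),8);w=snap("wrist","w"+n);im=w["color"][40:360,200:440,::-1]
cv2.imwrite("pics/x"+n+".png",cv2.resize(np.clip(255*(im/255.)**.6,0,255).astype('uint8')[:260],None,fx=2.3,fy=2.3,interpolation=cv2.INTER_CUBIC))
o=bot.get_obs();e=o["eef_pos"];R=rot(o).as_matrix();print(o["t"],e,Cc(e),o["gripper_width"],o["contact_force"],np.arctan2(R[1,1],R[0,1]))
p=lambda X:((proj(s,X)-(310,200))*8).round(0)
tip=e+R[:,1]*.0776+[0,0,.0356];print("tip c",Cc(tip),p(tip),proj(w,tip),"eye",p(W((-.073,-.095,.06))),proj(w,W((-.073,-.095,.06))))
E
python3 chk.py 17
```

```text
16.7 [ 0.42713586 -0.04793602  0.02503614] [-0.16058865 -0.09178582  0.02503614] 0.16791462571046584 [-0.54863889  0.4449054  -0.43598407] -0.24131776756775167
tip c [-0.08299419 -0.09184151  0.06156224] [275. 335.] [317.04906917 130.22248814] eye [274. 321.] [325.31513534 102.63787004]
```

View pics/s17.png

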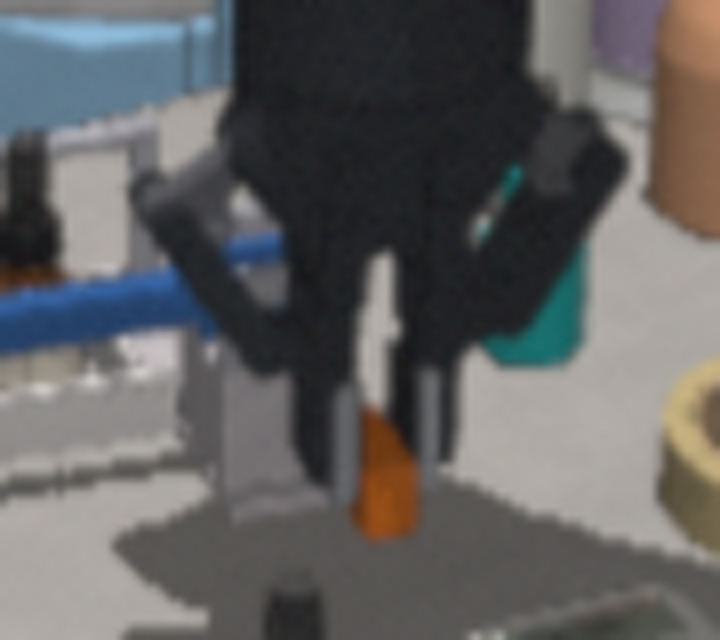

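View pics/x17.png

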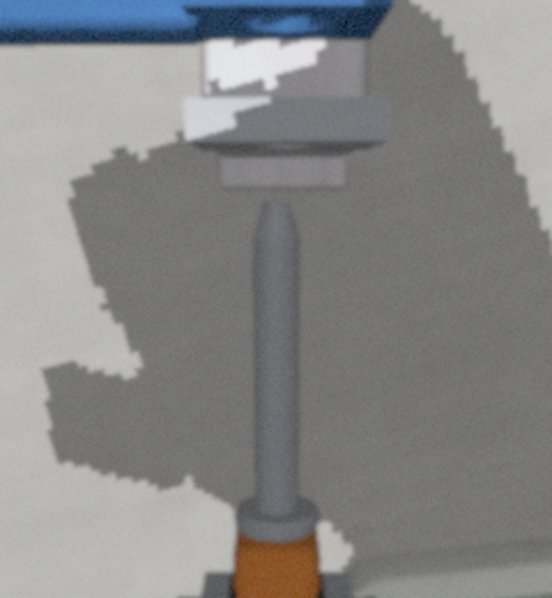

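Run:
```python
from car import *
s=bot.read_camera("scene");o=bot.get_obs();e=o["eef_pos"];R=rot(o).as_matrix()
p=lambda X:((proj(s,X)-(310,200))*8).round(1)
y=W((0,1,0))-T; x=np.array([.9712,-.2383,0])
b=e+[0,0,.0356]-x*.0184
for dy in(-.008,.008):
  for dz in(-.011,.011): print(dy,dz,p(b+y*dy+[0,0,dz]))
im=s["color"];h=cv2.cvtColor(im,cv2.COLOR_RGB2HSV);m=((h[...,0]<16)&(h[...,1]>170)&(h[...,2]>50)).astype('uint8');m[:240]=0;m[275:]=0;m[:,:340]=0;m[:,370:]=0
ys,xs=np.nonzero(m)
for r in range(ys.min(),ys.max()+1): print(r,(r+.5-200)*8, (xs[ys==r].min()-310)*8,(xs[ys==r].max()+1-310)*8, im[r,xs[ys==r].min():xs[ys==r].max()+1,0])
```

```text
-0.008 -0.011 [421. 542.]
-0.008 0.011 [422.7 469.9]
0.008 -0.011 [363.2 552. ]
0.008 0.011 [364.4 479.8]
252 420.0 368 376 [106]
253 428.0 368 392 [107 106  93]
254 436.0 368 400 [107 110 106  89]
255 444.0 368 400 [107 109 110 101]
256 452.0 368 408 [109 110 110 109  96]
257 460.0 368 416 [111 113 111 112 111  96]
258 468.0 368 416 [117 124 126 128 130 121]
259 476.0 360 416 [104 129 131 133 133 133 129]
260 484.0 360 416 [112 140 135 133 132 132 127]
261 492.0 360 416 [114 141 137 142 134 130 127]
262 500.0 360 416 [112 141 140 146 133 130 124]
263 508.0 360 416 [111 142 147 147 132 130 124]
264 516.0 360 416 [114 143 150 147 139 129 123]
265 524.0 360 408 [113 142 148 145 139 128]
266 532.0 368 392 [138 141 132]
```

Run:
```python
import cv2,numpy as np
i=cv2.imread("pics/w17.png")[35:140,260:400]
cv2.imwrite("pics/z17.png",cv2.resize(np.clip(255*(i/255.)**.5,0,255).astype('uint8'),None,fx=5.5,fy=5.5,interpolation=cv2.INTER_CUBIC))
```

View pics/z17.png

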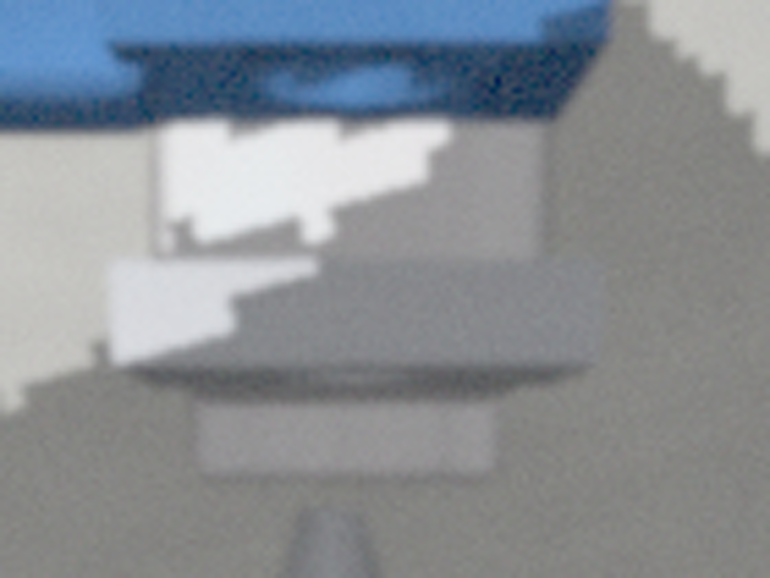

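Request:
{"api": "drive_tool", "payload": {"slide": [[-0.4,-1.8,-0.8],[-0.4,-1.8,-0.8],[3.5,-2.8,-0.8],[7.4,-3.7,-0.8],[10.3,-4.4,-0.8],[13.2,-5.1,-0.8],[13.2,-5.1,-0.8]], "turn": [[0,0,0],[0,0,0],[0,0,0],[0,0,0],[0,0,0],[0,0,0],[0,0,0]], "gripper": [0.05,0.05,0.05,0.05,0.05,0.05,0.05]}}

```text
t: 17.45
eef_pos: [0.4409, -0.0532, 0.0242]
tool_rot: [0.44, 0.559, 0.432, -0.554]
contact_force: [-0.1, -0.2, -1.2]
gripper_width: 0.167
```

```bash
python3 chk.py 18
python3 - <<'E'
import cv2,numpy as np
i=cv2.imread("pics/w18.png")[35:140,260:400]
cv2.imwrite("pics/z18.png",cv2.resize(np.clip(255*(i/255.)**.5,0,255).astype('uint8'),None,fx=5.5,fy=5.5,interpolation=cv2.INTER_CUBIC))
E
```

```text
17.55 [ 0.44019989 -0.05310519  0.02412193] [-0.14666919 -0.09369313  0.02412193] 0.16929284015072588 [-0.00632463  0.22892158  0.19083177] -0.2415709272697743
tip c [-0.06907446 -0.09376846  0.06062258] [266. 313.] [316.91940749 131.09221144] eye [274. 321.] [320.12341389 141.54724588]
```

View pics/z18.png

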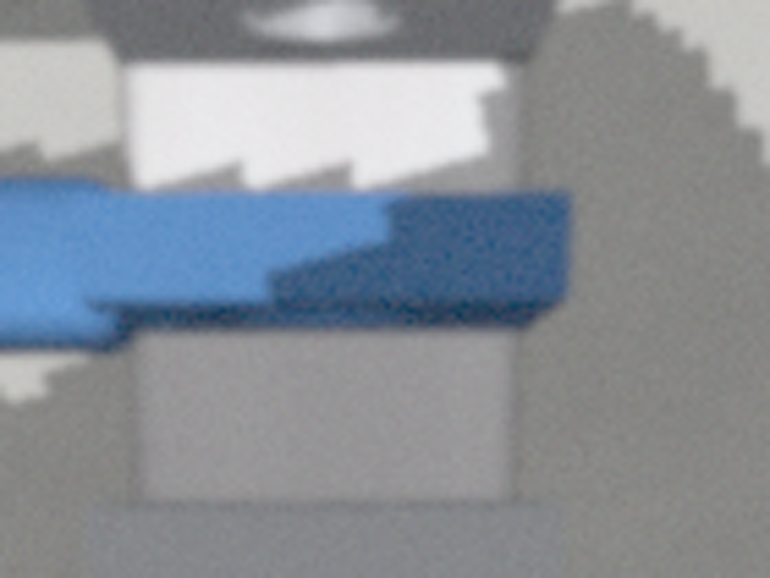

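View pics/x18.png

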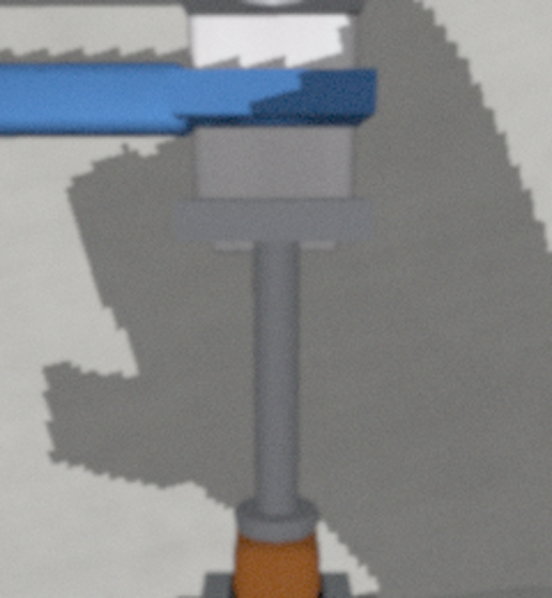

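Request:
{"api": "drive_tool", "payload": {"slide": [[3.9,-1,0],[7.8,-1.9,0],[11.7,-2.9,0],[15.5,-3.8,0],[19.4,-4.8,0],[23.3,-5.7,0]], "turn": [[0,0,0],[0,0,0],[0,0,0],[0,0,0],[0,0,0],[0,0,0]], "gripper": [0.05,0.05,0.05,0.05,0.05,0.05]}}

```text
t: 18.15
eef_pos: [0.4639, -0.0589, 0.0241]
tool_rot: [0.44, 0.559, 0.433, -0.554]
contact_force: [0.2, -0.4, -0.4]
gripper_width: 0.168
```

```bash
python3 chk.py 19
```

```text
18.25 [ 0.46429546 -0.05892258  0.02417583] [-0.12188149 -0.09360133  0.02417583] 0.16942011772556217 [-0.17150427 -1.15922064 -0.27403519] -0.24179198525420403
tip c [-0.04428738 -0.09369382  0.06072788] [238. 273.] [316.85828007 131.42148571] eye [274. 321.] [320.29962077 204.00254963]
```

View pics/x19.png

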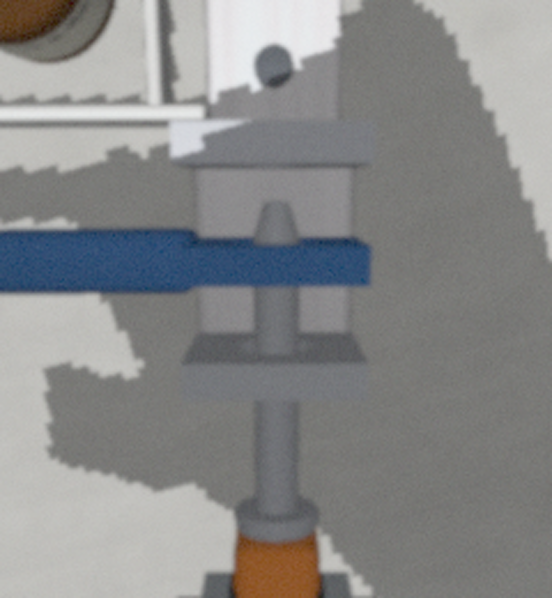

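Request:
{"api": "drive_tool", "payload": {"slide": [[3.9,-1,0],[7.8,-1.9,0],[11.7,-2.9,0],[15.5,-3.8,0],[19.4,-4.8,0],[21.4,-5.2,0],[21.4,-5.2,0]], "turn": [[0,0,0],[0,0,0],[0,0,0],[0,0,0],[0,0,0],[0,0,0],[0,0,0]], "gripper": [0.05,0.05,0.05,0.05,0.05,0.05,0.05]}}

```text
t: 18.95
eef_pos: [0.486, -0.0641, 0.0242]
tool_rot: [0.44, 0.559, 0.432, -0.554]
contact_force: [-0.8, 0.7, 0.5]
gripper_width: 0.165
```

```bash
python3 chk.py 20
```

```text
19.05 [ 0.48552042 -0.06406208  0.02411591] [-0.10004324 -0.09353519  0.02411591] 0.1692777793914676 [ 0.22735783 -0.79466649 -0.8304888 ] -0.24174165788317747
tip c [-0.02244887 -0.09362378  0.06064646] [214. 238.] [316.80536967 130.81793346] eye [274. 321.] [320.46083192 253.14352057]
```

View pics/x20.png

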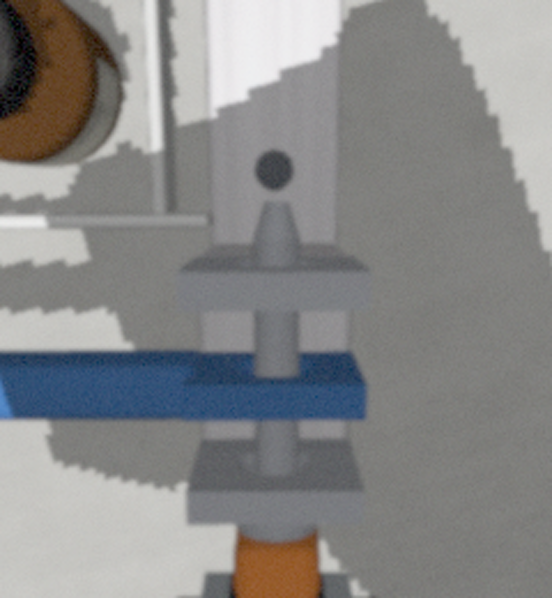

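Through the rear lug. Now the last few millimetres, gently, until contact.

Request:
{"api": "drive_tool", "payload": {"slide": [[1.5,-0.4,0],[2.9,-0.7,0],[3.9,-1,0],[3.9,-1,0]], "turn": [[0,0,0],[0,0,0],[0,0,0],[0,0,0]], "gripper": [0.05,0.05,0.05,0.05]}}

```text
t: 19.45
eef_pos: [0.4885, -0.0649, 0.0239]
tool_rot: [0.439, 0.558, 0.433, -0.555]
contact_force: [-3.8, 1.4, 1.0]
gripper_width: 0.166
```

Request:
{"api": "drive_tool", "payload": {"slide": [[1.5,-0.4,0],[2.5,-0.6,0],[2.5,-0.6,0]], "turn": [[0,0,0],[0,0,0],[0,0,0]], "gripper": [0.05,0.05,0.05]}}

```text
t: 19.75
eef_pos: [0.4883, -0.0651, 0.0233]
tool_rot: [0.438, 0.557, 0.434, -0.556]
contact_force: [-6.6, 2.2, 3.2]
gripper_width: 0.166
```

```bash
python3 chk.py 21
```

```text
19.85 [ 0.48828872 -0.06507495  0.02322987] [-0.09711333 -0.09385924  0.02322987] 0.1694799884868651 [-7.37573225  2.40901084  3.41272617] -0.24103606898529736
tip c [-0.01951448 -0.09389308  0.05925209] [212. 238.] [316.91610691 130.9646513 ] eye [274. 321.] [319.86872742 260.51826547]
```

View pics/x21.png

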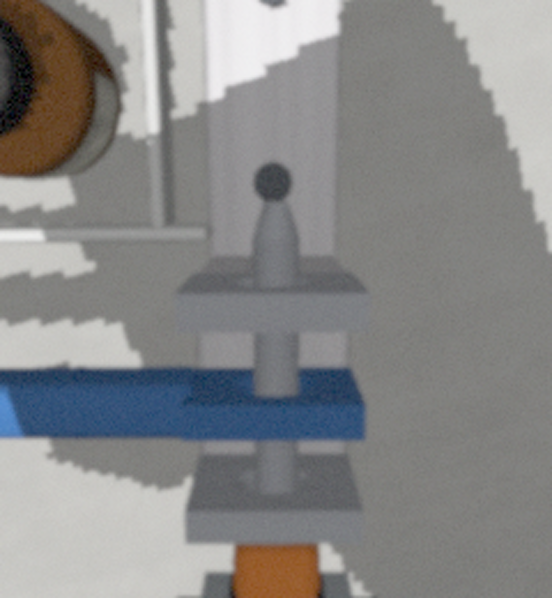

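Request:
{"api": "drive_tool", "payload": {"slide": [[0,0,0],[0,0,0],[0,0,0],[0,0,3],[0,0,20],[0,0,50],[-10,2,90],[-10,2,120],[-10,2,120]], "turn": [[0,0,0],[0,0,0],[0,0,0],[0,0,0],[0,0,0],[0,0,0],[0,0,0],[0,0,0],[0,0,0]], "gripper": [0.3,0.5,0.5,0.5,0.5,0.5,0.5,0.5,0.5]}}

```text
t: 20.75
eef_pos: [0.4816, -0.0632, 0.1477]
tool_rot: [0.44, 0.559, 0.432, -0.554]
contact_force: [0.8, 0.3, -0.7]
gripper_width: 0.498
```

```bash
python3 chk.py 22
python3 - <<'E'
from h import *
snap("scene","v22",(220,180,400,300),4.4);snap("top","t22",(160,150,460,330),2.6)
E
```

```text
20.85 [ 0.47894038 -0.06331369  0.14397145] [-0.10661207 -0.09437628  0.14397145] 0.49850859245951146 [ 0.54546873  0.41709178 -0.80390006] -0.24144507522816863
tip c [-0.02901441 -0.09444186  0.18017035] [ 224. -134.] [317.68596132 133.63854306] eye [274. 321.] [319.12433026 188.82739163]
```

View pics/w22.png

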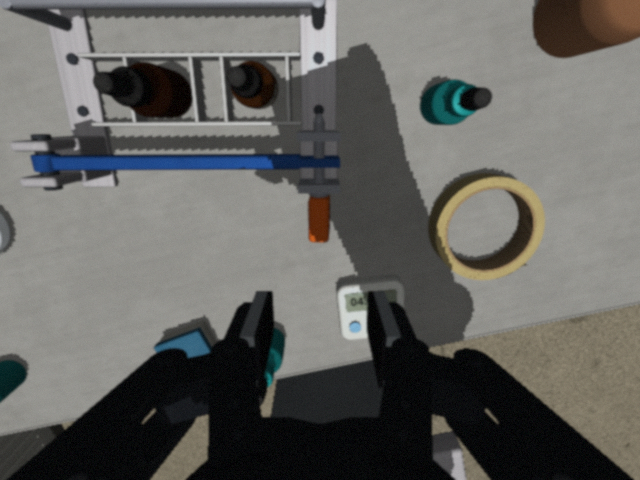

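View pics/v22.png

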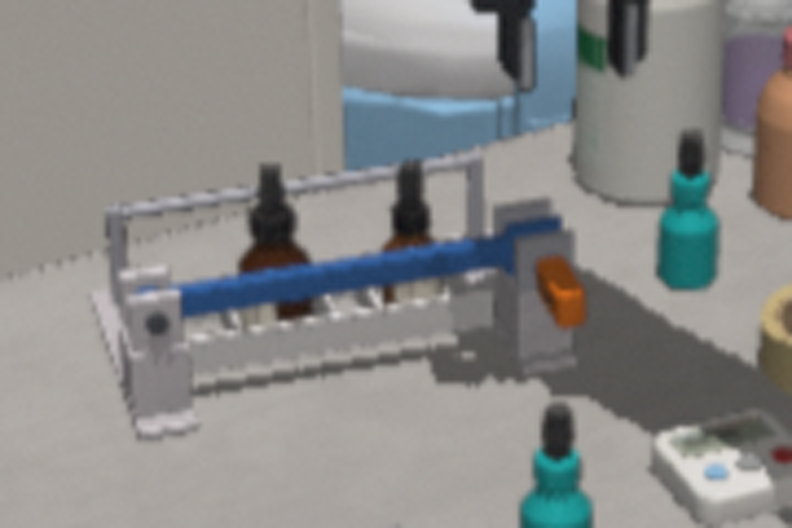

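```bash
python3 - <<'E'
import cv2,numpy as np
i=cv2.imread("pics/w22.png")[95:250,265:375]
a=cv2.resize(np.clip(255*(i/255.)**.5,0,255).astype('uint8'),None,fx=3.8,fy=3.8,interpolation=cv2.INTER_CUBIC)
j=cv2.imread("pics/s22.png")
cv2.imwrite("pics/z22.png",a)
E
python3 - <<'E'
from car import *
w=bot.read_camera("wrist")
print((proj(w,W((-.113,-.095,.06+.008)))-(265,95))*3.8,"rear grip mid-top expected", (proj(w,W((-.113,-.095,.049)))-(265,95))*3.8,(proj(w,W((-.018,-.095,.06)))-(265,95))*3.8,(proj(w,W((-.073,-.095,.075)))-(265,95))*3.8)
E
```

```text
[203.26048282 550.39150885] rear grip mid-top expected [203.30193918 521.07783609] [202.31998064  44.69581558] [202.8435546  358.64555184]
```

View pics/z22.png

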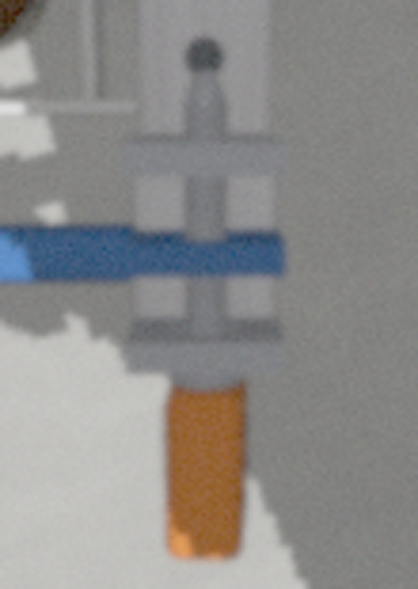

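View pics/s22.png

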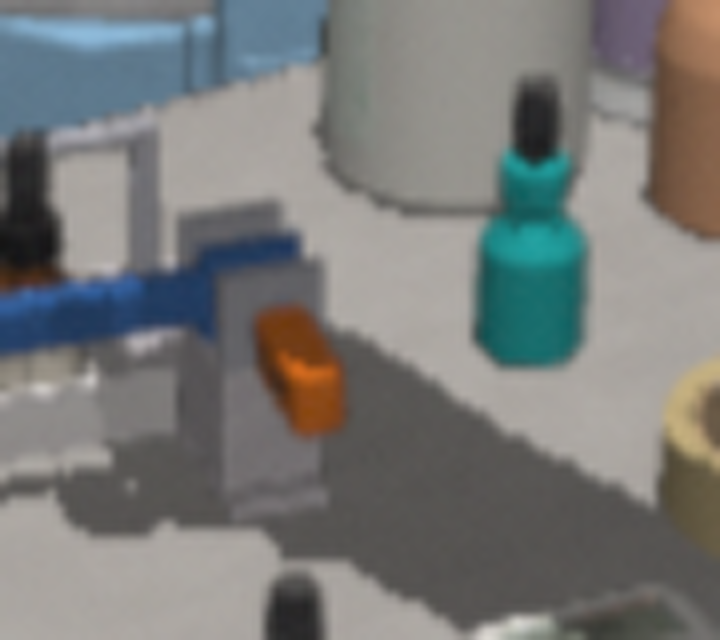

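View pics/t22.png

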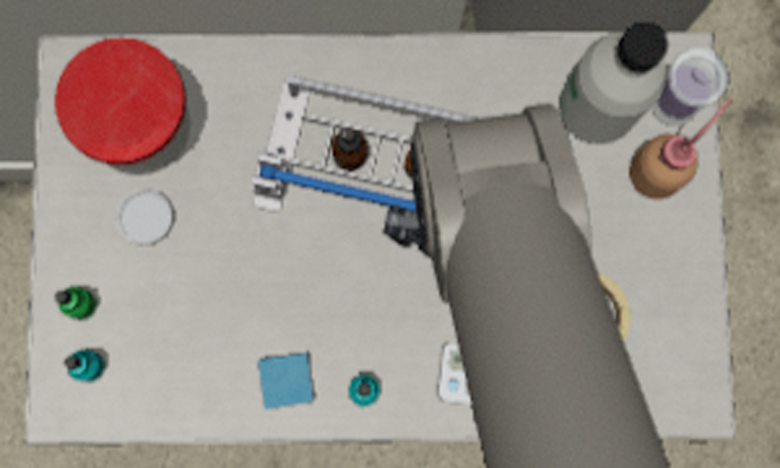

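Request:
{"api": "drive_tool", "payload": {"slide": [[-20,5,0],[-42,10.3,0],[-42,10.3,0],[-42,10.3,-40],[-42,10.3,-80],[-42,10.3,-110],[-42,10.3,-124],[-42,10.3,-124],[-35,8.5,-124],[-27,6.6,-124]], "turn": [[0,0,0],[0,0,0],[0,0,0],[0,0,0],[0,0,0],[0,0,0],[0,0,0],[0,0,0],[0,0,0],[0,0,0]], "gripper": [0.3,0,0,0,0,0,0,0,0,0]}}

```text
t: 22.0
eef_pos: [0.4519, -0.0567, 0.0189]
tool_rot: [0.438, 0.557, 0.434, -0.556]
contact_force: [0.6, 0.4, -0.3]
gripper_width: 0.003
```

```bash
python3 chk.py 23
```

```text
22.1 [ 0.45338482 -0.05685983  0.01926868] [-0.13296937 -0.09419784  0.01926868] -0.00026834864997656493 [0.08616609 0.02723041 0.01856994] -0.24188751410078718
tip c [-0.05537139 -0.09429775  0.05541998] [252. 307.] [317.02264976 132.81375726] eye [274. 321.] [318.92848591 180.44621573]
```

View pics/x23.png

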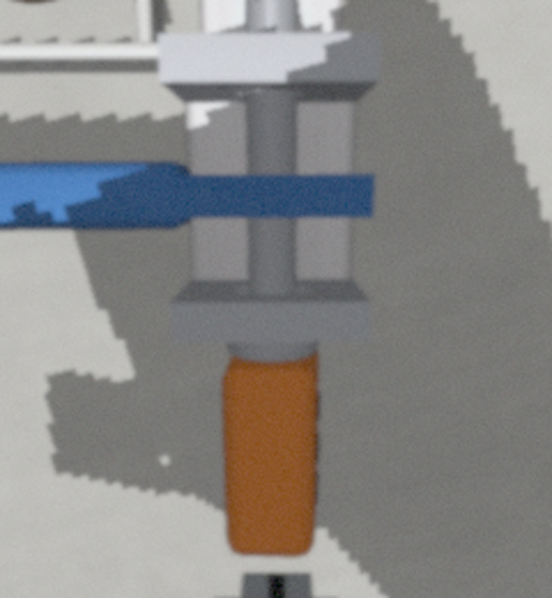

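View pics/s23.png

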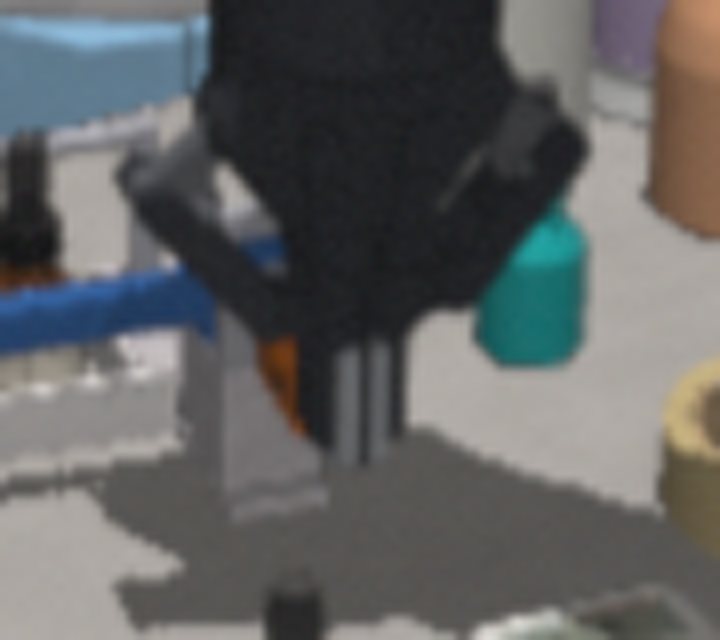

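Request:
{"api": "drive_tool", "payload": {"slide": [[2,-0.5,0],[4,-1,0],[6,-1.5,0],[7.5,-1.8,0],[7.5,-1.8,0]], "turn": [[0,0,0],[0,0,0],[0,0,0],[0,0,0],[0,0,0]], "gripper": [0,0,0,0,0]}}

```text
t: 22.6
eef_pos: [0.4608, -0.0587, 0.0192]
tool_rot: [0.438, 0.558, 0.434, -0.556]
contact_force: [0.4, 0.1, -0.5]
gripper_width: 0.0
```

Request:
{"api": "drive_tool", "payload": {"slide": [[1,-0.2,0],[2,-0.5,0],[3,-0.7,0],[3,-0.7,0]], "turn": [[0,0,0],[0,0,0],[0,0,0],[0,0,0]], "gripper": [0,0,0,0]}}

```text
t: 23.0
eef_pos: [0.4608, -0.0591, 0.0185]
tool_rot: [-0.437, -0.556, -0.435, 0.557]
contact_force: [-6.8, 2.0, 3.4]
gripper_width: 0.001
```

```bash
python3 chk.py 24
```

```text
23.1 [ 0.46084856 -0.05905961  0.01857013] [-0.12519645 -0.09455575  0.01857013] 0.0018542814526130152 [-6.61261848  2.3428344   3.77379324] -0.2414984082730188
tip c [-0.0475966  -0.09462547  0.05430787] [245. 297.] [316.92812624 131.31184133] eye [274. 321.] [318.05567611 199.34329417]
```

View pics/x24.png

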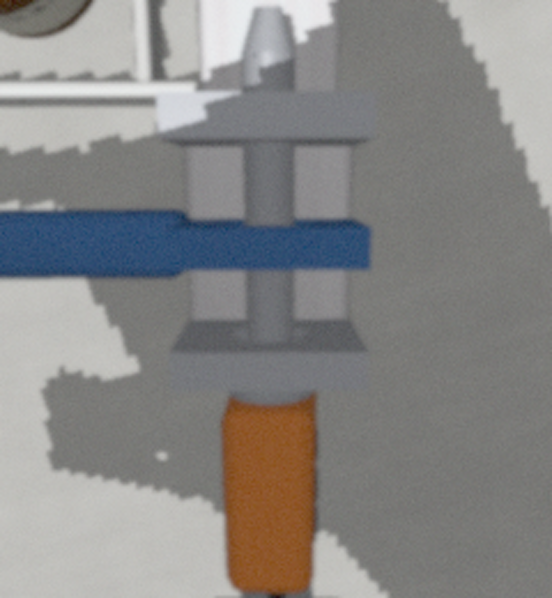

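Request:
{"api": "drive_tool", "payload": {"slide": [[-10,2.5,0],[-25,6,0],[-25,6,30],[-25,6,70],[-25,6,110],[-25,6,150],[-40,-40,180],[-40,-80,200],[-40,-120,200],[-40,-120,200]], "turn": [[0,0,0],[0,0,0],[0,0,0],[0,0,0],[0,0,0],[0,0,0],[0,0,0],[0,0,0],[0,0,0],[0,0,0]], "gripper": [0,0,0,0,0,0,0,0,0,0]}}

```text
t: 24.1
eef_pos: [0.4203, -0.185, 0.2194]
tool_rot: [-0.436, -0.558, -0.431, 0.559]
contact_force: [-0.1, 0.3, -0.5]
gripper_width: -0.003
```

Run:
```python
from car import *
bot.read_camera("top")
s=snap("scene","v25",(220,180,400,300),4.4);c=snap("top","t25",(160,150,460,330),2.6);o=bot.get_obs();print(o["t"],o["eef_pos"],o["contact_force"])
w=snap("wrist","w25")
```

```text
24.25 [ 0.42054892 -0.17836976  0.21823311] [ 0.4297393   0.89164624 -0.14824364]
```

View pics/v25.png

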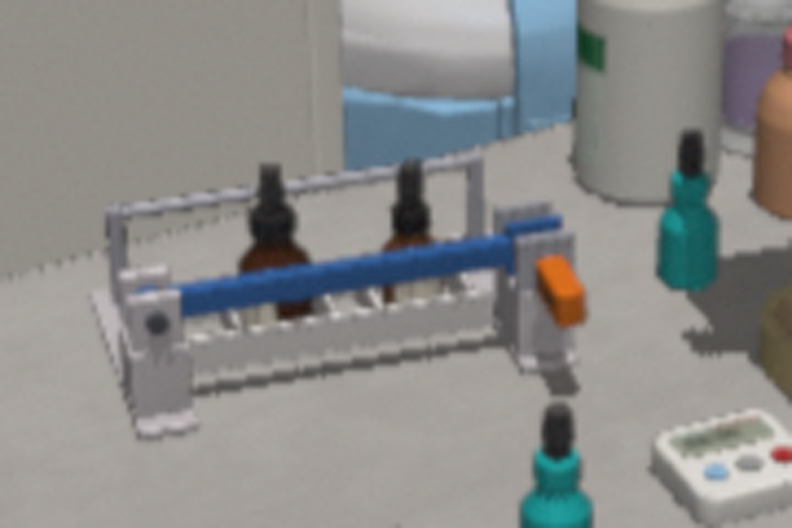

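View pics/w25.png

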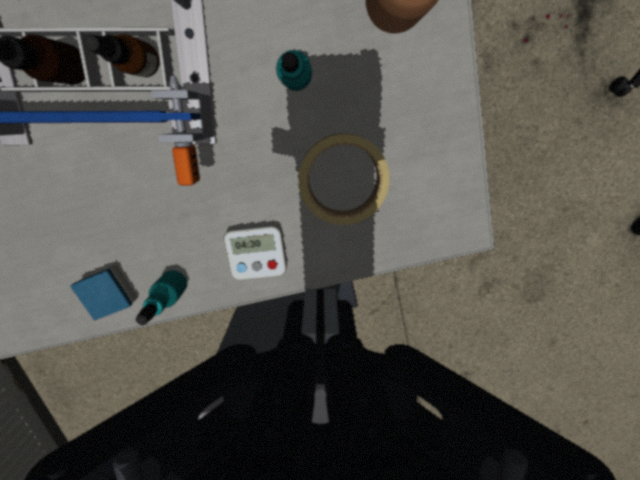

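View pics/t25.png

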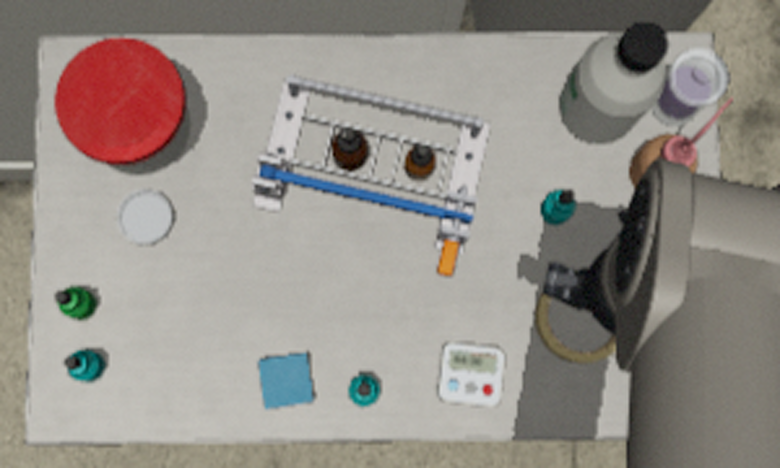

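```bash
python3 -c "
from station import bot
print(bot.hand_in())"
```

```text
the job is handed in; nothing more can be done
None
```

The trolley is ready and the job is handed in at about 24 s of the 72 s allowed. The hand-in gave no verdict.

1. **Bottle:** The small brown bottle stands upright in the lock-end bay, beside the large one.
2. **Guard bar:** I pushed it down with closed fingers until it met its stop, at about 32 N on the fingertips. It lies level, with its eye between the lugs.
3. **Locking pin:** It went through the front lug, the bar's eye and the rear lug with no noticeable resistance. It stopped firmly with the collar at the front lug, at about 7 N. After letting go, I pushed once more on the grip's end and met the same hard stop.

The last scene and top views show both bottles standing, the bar down and the pin in. The bystanders in view look unmoved, though the arm partly hid the tape roll and wash bottle in the top view. The arm was clear of everything, with the contact force near zero.

Some readings disagreed along the way:
- **Fingertips:** The pictures showed them about 30 mm farther back than the reported TCP, so I set heights by the pictures.
- **Sideways position:** The cameras and the reported pose differed by 2–4 mm. I lined the pin up with the hole in the wrist image instead.
- **Pin depth:** After release the pictures left about 1 mm of doubt, which is why I pushed again.

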